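Lock the top ballast weight on the sampler foot with its hairpin clip

TASK

Lower the hubbed ballast weight over the spindle of the sampler foot, hub up, until it rests on the two discs already there. Then slide the hairpin clip level through the spindle's cross hole, feeling for the hole with light pressure instead of forcing it, until its sprung leg snaps round the shank and the bow is fully home. Touch the spindle only lightly, lower the weight without dropping it, and leave the things lying round the foot where they are.

Things in the scene. Friction and masses are not known exactly. Their poses are not given: they have to be found in the camera images.
- foot: Sampler's ballast foot, bolted down: dark steel base plate 130 (its x) x 110 (its y) x 10 mm with four bolt heads, two grey discs of 76 mm diameter stacked on it, and a bright upright steel spindle 24 mm in diameter in the middle. Origin on the spindle's axis at bench level, z up. A round 8.5 mm cross hole goes right through the spindle along the foot's x axis; either mouth will take the clip.
- stack_top (a point): Point on the spindle's axis at the top of the two discs, 34 mm above the bench, where the weight's underside comes to rest.
- hole_lowest (a point): The lowest place of the cross hole's centre, on the spindle's axis 68 mm above the bench. It is the lift stem of the sampler, 24 mm of stroke, clamped 0 to 24 mm higher than that, each time elsewhere and not measured: see it or feel for it. The hole's centre is always 16 mm below the spindle's flat top (17 mm wide, then a chamfer 3.5 mm wide, 5 mm high). The spindle cannot be moved by hand.
- weight: Loose grey steel ballast weight, about 0.36 to 0.56 kg: disc 76 mm in diameter, 12 mm thick, with a hub 41 mm in diameter on top, 26 mm high overall, bore 29 mm right through. Origin: centre of its underside; z up through the hub. Grasp it by the hub (41 mm). Seated, the hub's top is 60 mm above the bench.
- clip: Loose hairpin clip (R-clip) of bright 6 mm round wire, 94 mm long, lying flat, 80 g. Origin under the middle of the bow at the wire's underside; x along the straight leg to its tip, z square to the clip's plane, up. The straight leg runs at y = -8.5 mm, goes through the hole and lies in the plane 3 mm above the origin. The other leg, on the +y side, is sprung and passes outside the shank.
- clip_grip (a point): Middle of the bow's rigid grip: two parallel wires along x, centred at y = +8.5 and -8.5 mm, from x = -12 to +8 mm of the clip's frame, closed by a half round at x = -23.5 mm. Grasp across them (y), 23 mm wide. This point: x = -2, y = 0, z = 3 mm (wire centre height).
- clip_seat (a point): Point of the straight leg (wire centre) that lies on the spindle's axis when the clip is fully home: x = 37, y = -8.5, z = 3 mm in the clip's frame. There the bow's throat stops hard on the shank.
- clip_tip (a point): The tip of the straight leg, cropped square with a 0.8 mm chamfer: x = 71, y = -8.5, z = 3 mm in the clip's frame.
- clip_knee (a point): Knee of the sprung leg, at rest x = 50, y = 0, z = 3 mm in the clip's frame; beyond it the leg flares out to x = 64, y = 9 mm. Pushed on, the flare rides over the outside of the shank (about 6 to 15 N along the leg), then the knee snaps in behind the shank.
- clip_leg (a joint): Spread of the clip's sprung leg, rad: 0 at rest, about 0.25 while its knee passes over the widest part of the shank, about 0.1 while home but held centred in the hole, under 0.05 once home and let go, when the spring hugs the shank and keeps the clip level. Spring 0.4 N m/rad.
- pvc_tee: Bystander: loose pale green pipe tee, 60 x 80 x 39 mm, lying in front of the foot. Origin: centre of its underside.
- drip_valve: Bystander: loose small black valve with a green tap, 34 x 48 x 17 mm, lying in front of the foot. Origin: centre of its underside.
- vial_5: Bystander: loose capped sample vial, 27 mm in diameter, 68 mm high, blue cap, standing alone behind and to the right of the foot. Origin: centre of its underside.
Mind the look-alikes: they are no part of the job. Of the things like the weight, leave any that is blue, brown or purple; of the rest the larger one is meant.

How it is judged:
On the way, in this order (a step that is already met when the one before it is completed fails the run):
1. the weight rests on the stack round the spindle, hub up, and is let go (horizontal distance between weight and foot below 0.005 m and z of weight in the frame of foot below 0.036 m and angle between weight's own z axis and vertical below 0.06 rad and contact force between the fingers and weight below 0.1 N), for 0.2 s.
2. the clip's straight leg is in the hole and its sprung leg is spread over the shank (value of joint clip_leg above 0.14 rad and horizontal distance between clip_seat and foot below 0.025 m and angle between the z axis of clip and the z axis of foot, either way round below 0.2 rad).
At the end, for the whole second after the job is handed in: The weight rests on the stack (within 2 mm in height, 5 mm of the spindle's axis, 0.06 rad of upright); the clip's leg is through the cross hole, its seat point within 4 mm of the spindle's axis, its plane level within 0.3 rad, its sprung leg closed (under 0.08 rad); both at rest (horizontal distance between weight and foot below 0.005 m and z of weight in the frame of foot below 0.036 m and angle between weight's own z axis and vertical below 0.06 rad and horizontal distance between clip_seat and foot below 0.004 m and z of clip_seat in the frame of foot between 0.065 and 0.0945 m and angle between the z axis of clip and the z axis of foot, either way round below 0.3 rad and value of joint clip_leg below 0.06 rad and linear speed of each of clip, weight below 0.02 m/s); the robot touches nothing.
It fails at once if the clip is forced: more than 30 N between clip and foot or spindle (contact force between clip and foot above 30 N).
It fails at once if the fingers press on the foot or spindle with more than 40 N (contact force between the fingers and foot above 40 N).
It fails at once if the weight is dropped or pressed on to the foot: more than 60 N (contact force between weight and foot above 60 N).
It fails at once if a bystander is moved by more than 20 mm (distance of any of pvc_tee, drip_valve, vial_5 from where it was at the start of the episode above 0.02 m).
It also fails if it takes over 64 s, if anything falls off the work surface, if the arm or the gripper's body presses on something with over 40 N, if the wrist force passes 120 N, or if a joint passes its speed limit or range.

ROBOT

A 6-joint arm with a two-finger parallel gripper is mounted at the origin on a cart in front of the work surface, level with it; the furniture and walls round the work are solid. World frame = base frame: x ahead of the robot, y to its left, z up, the work surface at z = 0. Lengths are in m, angles in rad, forces in N, time in s.
With the tool pointing down it reaches from about 0.3 to 0.825 m from the base axis. Payload 5.4 kg.
Tool frame: the origin (TCP) lies between the finger pads; the fingertips stand 17 mm ahead of it and the grasp point (between the pads) lies 2 mm behind it; z points along the fingers, y is the line along which they close (so a half turn about z gives the same grasp; the last joint's range is limited). The gripper opens to 92 mm and grips with 3 to 60 N. Pads are 20 mm wide; open, the fingers measure 128 mm over their backs; the gripper's body (75 mm by 189 mm) begins 69 mm behind the grasp point.
Start: joints at [-1.466, 0.158, 1.597, -0, 1.386, -0.21], TCP at [0.178, -0.547, 0.195] pointing down, gripper open.
Joint ranges: [-2.91, 2.91], [-0.94, 2.29], [0.18, 2.7], [-1.29, 4.43], [0.17, 2.64], [-3, 3]. Speed limits (rad/s): [2.57, 2.57, 3.14, 3.14, 3.14, 3.14].

INTERFACE

Orientations are given as a unit quaternion [w, x, y, z].
In Python, from bench import robot gives the robot as it stands.
- The arm moves only by the tool carry_out, never from a script. Its argument "commands" is a list of rows, each a list of 3 entries, a list of its own where there are three numbers: the turn, a rotation vector about the tool's x, y, z in degrees, then the shift along the tool's x, y, z in units of 40 mm (1.0 is 40 mm), then the finger opening in mm, from 0 to 91.9. In form: [[[ax, ay, az], [tx, ty, tz], jaw], ...]. A call has 1 to 12 rows; each row shifts and turns the commanded pose from where the row before left it, along the tool's axes as they then stand; what a row does not reach is not made up. A row lasts 1/8 s, in which the tool goes at most 62.5 mm and 10.7 degrees, less where a joint would pass 70% of its speed; a pose out of reach is approached as far as the arm can. A call is refused whole if a number of a shift passes 1 or a number of a turn 10.7, either way. A call with a gripper value outside its range is refused whole. The fingers move at their own pace and stop on an object; the grip force is fixed at half the most. Time passes only in rows, so rows that do not move let the fingers close. It gives the time, the measured TCP pose, the force, the opening and the grip force at its end, in the units of the state.
- robot.sense(): the state, without advancing time (a new reading comes with each control period).
- robot.snapshot(name): name is "side" or "top"; returns a dict with "frame" (384x512x3 uint8, blue, green, red), "camera_matrix" (3x3 intrinsics, pixels), "dist_coeffs" ([k1, k2, p1, p2, k3] as OpenCV has them; the pictures are not rectified), "origin" and "orientation" of the camera in the world. Camera axes: x right, y up, looking along -z (the intrinsics and any distortion apply to the point x, -y, -z); pixel columns grow to the right and rows downward; lengths in m; the calibration is good to about 2 mm. A picture is of the moment at which its call begins. There is no depth.
- robot.sign_off(): hands the job in; it is judged then, once.
The state is a dict: "time_s": time; "joint_pos": joint angles; "qd": joint speeds; "tau": joint torques, N m; "tool_pos": TCP position; "eef_rot": TCP orientation; "wrist_force": force on the tool from outside, world axes, zero at the start; "wrist_torque": the same for the moment, N m; "opening": finger opening in m; "grasp_force": force on a finger pad.
Only numpy, scipy, OpenCV 4.12 (cv2) and the standard library are available. Lean on these libraries where they do the work, as an engineer would, in place of code of your own. Each camera call takes 0.05 s, during which the arm holds its last target. There are 200 camera calls.

## Working session

There is one attempt and no reset: what is moved stays moved. The work goes in short steps, Python scripts to look and compute and a tool call to move; the robot and the scene stay as the last step left them, time stands still between calls to the robot, and variables do not carry over. Pictures are saved under pics/ and viewed, at most 10 in all, crops included, and the job is handed in when it is done.

Besides the shell and the picture viewer there is one more tool, called by a JSON object that holds its "name" and its "arguments", one argument or row to a line. carry_out: Moves the arm, as the interface text tells. Its arguments: {"type":"object","properties":{"commands":{"type":"array"}},"required":["commands"]}

```bash
ls; mkdir -p pics; cat > h.py <<'E'
import numpy as np, cv2
from scipy.spatial.transform import Rotation as R
from bench import robot
def cam(s):
    q=s["orientation"]; return np.array(s["camera_matrix"]),np.array(s["dist_coeffs"]),np.array(s["origin"]),R.from_quat([q[1],q[2],q[3],q[0]]).as_matrix()
def ray(s,px):
    K,d,o,M=cam(s); u=cv2.undistortPoints(np.array(px,float).reshape(-1,1,2),K,d).reshape(-1,2)
    v=np.c_[u[:,0],-u[:,1],-np.ones(len(u))]@M.T
    return o,v/np.linalg.norm(v,axis=1)[:,None]
def onz(s,px,z):
    o,v=ray(s,px); return o+v*((z-o[2])/v[:,2])[:,None]
def proj(s,P):
    K,d,o,M=cam(s); p=(np.array(P,float).reshape(-1,3)-o)@M; p=p*[1,-1,-1]
    return cv2.projectPoints(p,np.zeros(3),np.zeros(3),K,d)[0].reshape(-1,2)
def st():
    s=robot.sense(); return s
E
python3 - <<'E'
from h import *
import pickle
for n in("side","top"):
    s=robot.snapshot(n); pickle.dump(s,open(n+"0.pkl","wb")); cv2.imwrite(f"pics/{n}0.png",cv2.resize(s["frame"],(800,600),interpolation=cv2.INTER_CUBIC))
    K,d,o,M=cam(s);print(n,K[0,0],K[0,2],K[1,2],d,o,M[:,2])
s=st();print(s["time_s"],s["tool_pos"],s["eef_rot"],s["opening"])
E
```

```text
pics
side 382.56997585632763 251.28942347096458 193.5824172543325 [-0.05274016  0.          0.          0.          0.        ] [ 1.15501411 -0.32377727  1.2778163 ] [ 0.44347413 -0.12059871  0.88813661]
top 390.94351811865386 258.84595643567104 190.96155085408168 [-0.05903885  0.          0.          0.          0.        ] [ 0.40030723 -0.16466501  1.17211473] [-0.14779809 -0.01156293  0.98894996]
0.1 [ 0.17795584 -0.54615697  0.19452871] [-8.28118241e-04  9.87639169e-01  1.56742413e-01  5.13106150e-05] 0.09177575832530195
```

View pics/side0.png

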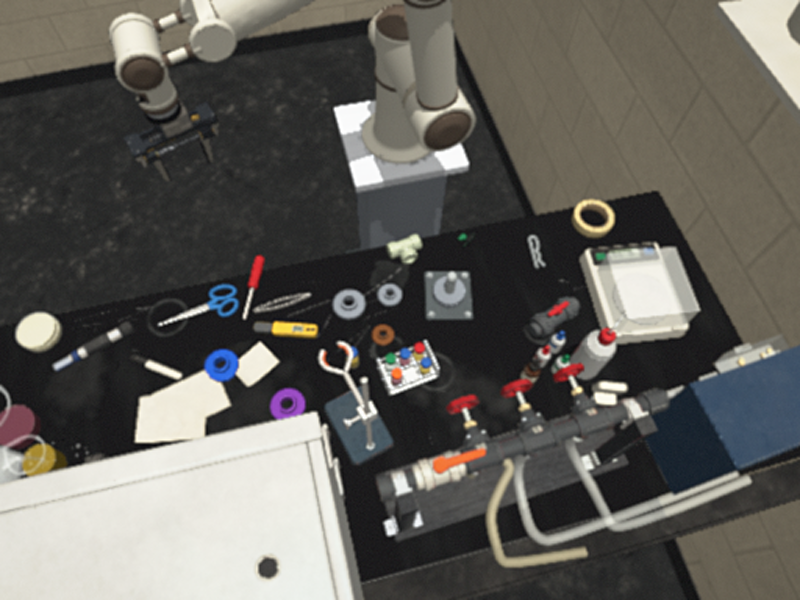

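View pics/top0.png

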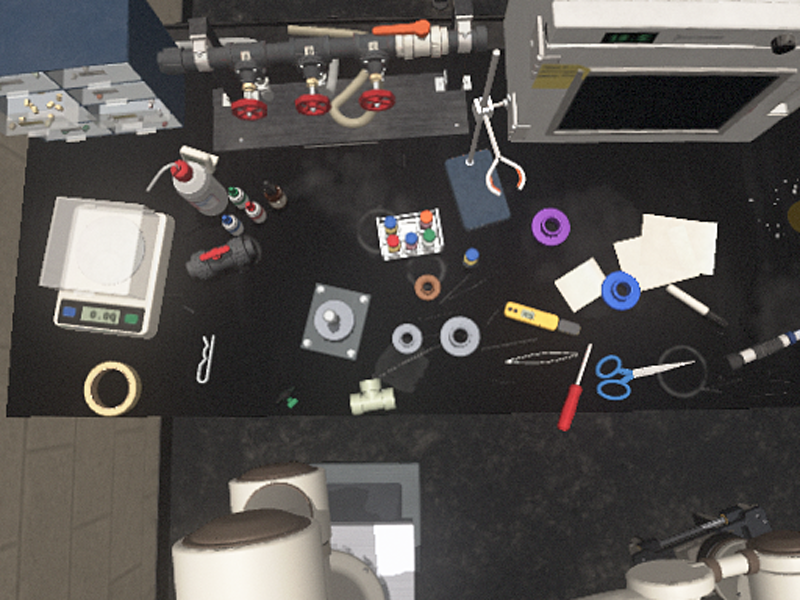

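The side and top views show the foot (top view, 800 px scale: 334,321), the larger grey weight (460,336), a smaller look-alike (407,338), the clip (205,358), the tee (372,397), the valve (290,402) and the vial (470,257). Next I'll zoom in on the top view.

```bash
python3 - <<'E'
from h import *
import pickle
t=pickle.load(open("top0.pkl","rb"));s=pickle.load(open("side0.pkl","rb"))
a=cv2.resize(t["frame"][165:275,115:315],(800,440),interpolation=cv2.INTER_CUBIC)
cv2.imwrite("pics/topc.png",a)
a=cv2.resize(s["frame"][140:220,200:360],(800,400),interpolation=cv2.INTER_CUBIC)
cv2.imwrite("pics/sidec.png",a)
for n,z in (((460,336),.012),((407,338),.01),((334,321),.034),((205,358),.003),((372,397),.02),((290,402),.01),((470,257),.068)):
    print(n,onz(t,np.array(n)*.64,z).round(4))
E
```

```text
(460, 336) [[ 0.4997 -0.2558  0.012 ]]
(407, 338) [[ 0.4976 -0.1549  0.01  ]]
(334, 321) [[ 0.5295 -0.0185  0.034 ]]
(205, 358) [[0.4647 0.2353 0.003 ]]
(372, 397) [[ 0.3873 -0.0881  0.02  ]]
(290, 402) [[0.3795 0.0676 0.01  ]]
(470, 257) [[ 0.6407 -0.2738  0.068 ]]
```

View pics/topc.png

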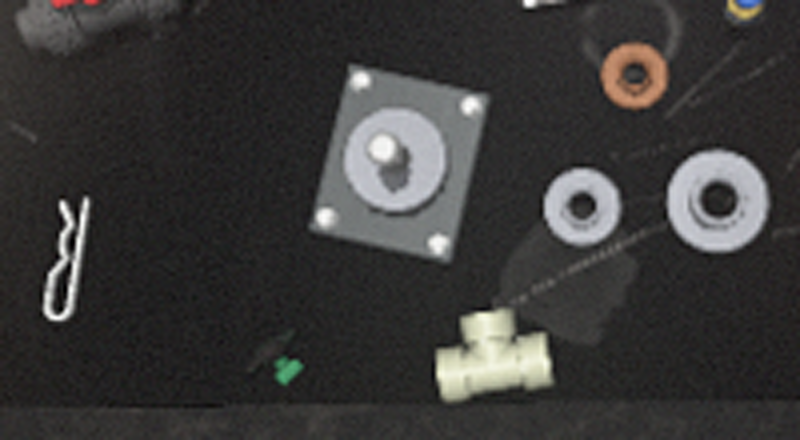

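View pics/sidec.png

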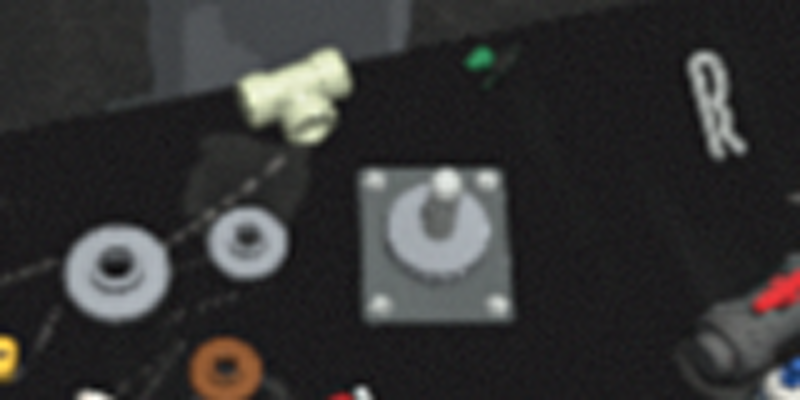

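The top crop (4x, offset 115,165) shows the weight at (718,201), the foot plate with corners (348,65), (490,97), (452,262), (310,230), the spindle top at (382,150), and the clip with its bow at (58,310) and straight-leg tip at (86,198). The foot's x axis is therefore about -13° from world x. The clip points roughly +x with its straight leg on -y, so its z is up.

```bash
python3 - <<'E'
from h import *
import pickle
t=pickle.load(open("top0.pkl","rb"));s=pickle.load(open("side0.pkl","rb"))
def blob(S,x0,y0,w,h,lo,hi=256,hole=True):
    g=cv2.cvtColor(S["frame"],cv2.COLOR_BGR2GRAY)[y0:y0+h,x0:x0+w]
    g=cv2.resize(g,None,fx=8,fy=8,interpolation=cv2.INTER_CUBIC)
    m=((g>=lo)&(g<hi)).astype(np.uint8)
    c=max(cv2.findContours(m,cv2.RETR_EXTERNAL,cv2.CHAIN_APPROX_NONE)[0],key=cv2.contourArea)
    return (c.reshape(-1,2)+.5)/8-.5+[x0,y0],g
def ctr(S,z,*a):
    c,g=blob(S,*a); P=onz(S,c,z)[:,:2].astype(np.float32)*1000
    e=cv2.fitEllipse(P); return P.mean(0).round(1),np.round(e[0],1),np.round(e[1],1)
# weight
print("W top",ctr(t,.012,278,198,34,34,90)); print("W side",ctr(s,.012,208,180,30,30,90))
# plate
for S,b,n in ((t,(188,176,54,60),"top"),(s,(266,168,44,44),"side")):
    c,g=blob(S,*b,55); P=onz(S,c,.010)[:,:2].astype(np.float32)*1000
    r=cv2.minAreaRect(P); print("plate",n,np.round(r[0],1),np.round(r[1],1),round(r[2],1))
# discs top 
print("disc top",ctr(t,.034,196,186,36,36,120)); print("disc side",ctr(s,.034,273,172,32,32,120))
# spindle top bright
cs=[]
for S,b,n in ((t,(202,192,16,16),"top"),(s,(282,170,14,12),"side")):
    c,g=blob(S,*b,190); e=cv2.fitEllipse(c.astype(np.float32)); cs.append(e[0]); print("sp",n,np.round(e[0],2),np.round(e[1],1),g.max())
o1,v1=ray(t,cs[0]);o2,v2=ray(s,cs[1]); v1=v1[0];v2=v2[0]
A=np.c_[v1,-v2]; k=np.linalg.lstsq(A,o2-o1,rcond=None)[0]
p,q=o1+k[0]*v1,o2+k[1]*v2; print("spindle top",(p*1000).round(1),(q*1000).round(1))
# clip
for S,b,n in ((t,(120,205,24,45),"top"),(s,(330,145,22,32),"side")):
    c,g=blob(S,*b,100); P=onz(S,c,.003)[:,:2].astype(np.float32)*1000
    r=cv2.minAreaRect(P); print("clip",n,np.round(r[0],1),np.round(r[1],1),round(r[2],1))
    print(cv2.boxPoints(r).round(1).tolist(), "far",P[P[:,0].argmax()],P[P[:,0].argmin()])
E
```

```text
W top (array([ 500.5, -254.3], dtype=float32), array([ 500.6, -254.4]), array([76.2, 76.6]))
W side (array([ 499.6, -254.3], dtype=float32), array([ 499.4, -254.4]), array([78.2, 79.3]))
plate top [532.8 -17.6] [112.4 132.9] 76.5
plate side [531.3 -17.1] [114.4 135.7] 76.5
disc top (array([525.7, -30.5], dtype=float32), array([532.2, -25.4]), array([ 89.7, 107.5]))
disc side (array([528.5, -15.1], dtype=float32), array([528.5, -15.1]), array([75.8, 86.9]))
sp top [206.31 201.48] [ 8.  13.7] 250
sp side [288.94 175.93] [4.  4.3] 231
spindle top [532.9  -6.7 103.2] [531.1 -16.9 101.5]
clip top [464.9 235.9] [24.9 95.5] 82.2
[[415.8999938964844, 230.0], [510.5, 217.10000610351562], [513.9000244140625, 241.6999969482422], [419.29998779296875, 254.60000610351562]] far [511.16336 222.25337] [417.7124  237.37729]
clip side [460.7 236.7] [29.  97.9] 82.5
[[410.29998779296875, 228.6999969482422], [507.29998779296875, 215.89999389648438], [511.1000061035156, 244.6999969482422], [414.0, 257.3999938964844]] far [508.23575 222.97427] [411.948   241.45622]
```

```bash
cat >> h.py <<'E'
def go(x,y,z,psi):
    "print turn about tool z (deg) and shift in tool units to reach the target (mm, deg), shift after the turn"
    s=robot.sense(); q=s["eef_rot"]; M=R.from_quat([q[1],q[2],q[3],q[0]]); p=np.array(s["tool_pos"])*1000
    c,n=np.cos(np.radians(psi)),np.sin(np.radians(psi)); T=R.from_matrix(np.c_[[c,n,0],[n,-c,0],[0,0,-1]])
    print("t",round(s["time_s"],2),"pos",p.round(1),"turn",(M.inv()*T).as_rotvec(degrees=True).round(1),"shift now",(M.inv().apply(np.array([x,y,z])-p)/40).round(3),"after turn",(T.inv().apply(np.array([x,y,z])-p)/40).round(3),
     "F",np.round(s["wrist_force"],2),"open",round(s["opening"]*1000,1),"grip",round(s["grasp_force"],1))
E
echo ok
```

```text
ok
```

{"name": "carry_out", "arguments": {
  "commands": [
    [[0, 0, 8.7], [0, 0, 0], 60],
    [[0, 0, 8.7], [0, 0, 0], 60],
    [[0, 0, 8.7], [0, 0, 0], 60],
    [[0, 0, 0], [0.77, -0.93, 0.1], 60],
    [[0, 0, 0], [0.77, -0.93, 0.1], 60],
    [[0, 0, 0], [0.77, -0.93, 0.1], 60],
    [[0, 0, 0], [0.77, -0.93, 0.1], 60],
    [[0, 0, 0], [0.77, -0.93, 0.1], 60],
    [[0, 0, 0], [0.77, -0.93, 0.1], 60],
    [[0, 0, 0], [0.77, -0.93, 0.1], 60],
    [[0, 0, 0], [0.77, -0.93, 0.1], 60],
    [[0, 0, 0], [0.77, -0.93, 0.1], 60]
  ]
}}

```text
time_s: 1.6
tool_pos: [0.5002, -0.2527, 0.1589]
eef_rot: [-0.0, 0.998, -0.07, -0.0]
wrist_force: [-0.6, -0.6, 0.4]
opening: 0.0599
grasp_force: 0.0
```

```bash
python3 - <<'E'
from h import *
go(500,-254.4,30.5,-8)
E
```

```text
t 1.6 pos [ 500.2 -252.7  158.9] turn [-0.   0.  -0.1] shift now [2.00e-03 4.30e-02 3.21e+00] after turn [-0.     0.043  3.21 ] F [-0.6  -0.59  0.44] open 59.9 grip 0.0
```

{"name": "carry_out", "arguments": {
  "commands": [
    [[0, 0, 0], [0, 0.04, 0.8], 60],
    [[0, 0, 0], [0, 0, 0.8], 60],
    [[0, 0, 0], [0, 0, 0.8], 60],
    [[0, 0, 0], [0, 0, 0.5], 60],
    [[0, 0, 0], [0, 0, 0.3], 60],
    [[0, 0, 0], [0, 0, 0], 60],
    [[0, 0, 0], [0, 0, 0], 30],
    [[0, 0, 0], [0, 0, 0], 30],
    [[0, 0, 0], [0, 0, 0], 30],
    [[0, 0, 0], [0, 0, 0], 30]
  ]
}}

```text
time_s: 2.85
tool_pos: [0.4993, -0.2558, 0.0317]
eef_rot: [0.0, 0.998, -0.07, 0.0]
wrist_force: [0.7, -0.1, -1.4]
opening: 0.0303
grasp_force: 0.0
```

```bash
python3 - <<'E'
from h import *
go(532,-17.4,130,-13.5)
t=robot.snapshot("top");s=robot.snapshot("side")
import pickle
t=pickle.load(open("top0.pkl","rb"));s=pickle.load(open("side0.pkl","rb"))
# spindle height: compare predicted top-centre pixels with bright centroid
for S,(x0,y0,w,h),n in ((t,(202,194,18,18),"top"),(s,(280,168,18,16),"side")):
    g=cv2.cvtColor(S["frame"],cv2.COLOR_BGR2GRAY)[y0:y0+h,x0:x0+w]; print(n); print(g[::1])
    for z in range(82,112,4): print(z,proj(S,[.532,-.0174,z/1000]).round(2)+0,end=";")
E
```

```text
t 2.85 pos [ 499.3 -255.8   31.7] turn [ 0.  -0.   5.4] shift now [-0.027 -6.016 -2.459] after turn [-0.598 -5.987 -2.458] F [ 0.72 -0.12 -1.42] open 30.3 grip 0.0
top
[[120 115 118 120 146 167 184 189 188 187 187 186 183 184 185 187 190 191]
 [121 118 121 154 190 194 189 188 186 184 184 185 185 187 189 184 187 185]
 [113 118 157 188 190 186 185 189 189 187 186 188 186 187 187 183 186 184]
 [113 148 189 192 186 186 189 176 171 180 184 188 184 191 184 185 187 188]
 [130 177 188 190 189 181 172 178 186 178 168 169 181 190 188 187 184 185]
 [165 195 191 191 190 171 183 221 231 227 200 154 160 185 188 188 187 188]
 [170 196 192 187 179 178 224 240 241 242 239 190 143 172 190 190 186 187]
 [180 192 191 191 170 199 233 241 240 241 245 207 135 137 157 182 188 189]
 [192 190 192 193 171 202 235 239 239 240 245 198 134 101  91 167 190 188]
 [198 193 191 191 169 164 228 244 243 244 237 180 122  99  75 136 179 189]
 [199 191 192 195 184 156 184 211 225 231 196 150 128  99  74 114 174 187]
 [196 194 191 192 194 182 152 155 164 169 139 114 113  95  77 131 177 188]
 [200 194 191 192 189 190 181 16
[... 1267 characters left out ...]
5]
 [106 114 126 148 161 154 153 184 213 217 211 186 139 108 102 119 142 154]
 [123 144 162 169 169 150 132 155 180 189 178 161 143 130 113 105 111 117]
 [152 167 174 174 165 134 111 128 151 157 148 137 155 162 145 115 103 102]
 [169 174 173 172 151 112  96 102 109 114 114 127 160 178 169 144 113 105]
 [171 173 170 160 120  98 102  98 100  96 104 133 168 178 178 165 136 109]
 [169 171 168 153 107  87  97 100 107 102 109 140 172 176 178 176 157 117]
 [170 169 170 153 111  88  94 103 105 105 117 147 173 177 179 177 165 133]]
82 [[288.35 178.87]];86 [[288.46 178.32]];90 [[288.57 177.76]];94 [[288.67 177.21]];98 [[288.78 176.65]];102 [[288.89 176.09]];106 [[289.   175.52]];110 [[289.11 174.95]];
```

```bash
python3 - <<'E'
from h import *
t=robot.snapshot("top");s=robot.snapshot("side")
a=cv2.resize(t["frame"][170:260,240:340],(600,540),interpolation=cv2.INTER_CUBIC)
b=cv2.resize(s["frame"][160:240,180:260],(540,540),interpolation=cv2.INTER_CUBIC)
cv2.imwrite("pics/miss.png",cv2.resize(np.hstack([a,b]),(800,379)))
E
```

```text
(no output)
```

View pics/miss.png

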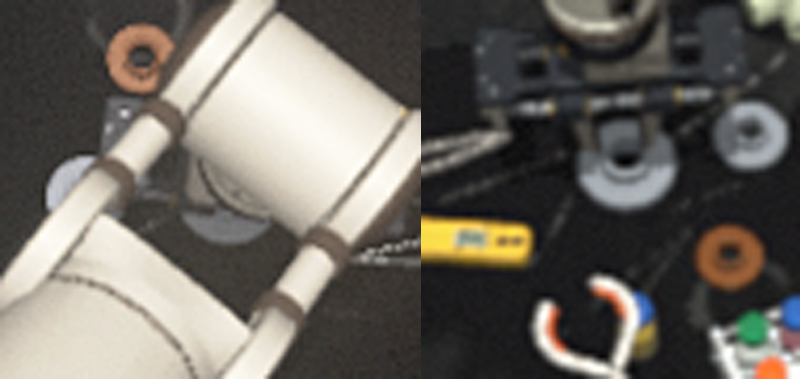

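The side view (right half) shows the fingers closed behind the hub on the robot's side. The weight's bore is at about (625,158) and the fingers are at (585,130) and (655,130). I'll measure where the weight is now.

```bash
python3 - <<'E'
from h import *
s=robot.snapshot("side")
# crop b: 540/80=6.75 px, then image scaled by 800/1140; x starts at 600
k=800/1140
f=lambda u,v:((u/k-600)/6.75+180,(v/k)/6.75+160)
for n,u,v,z in (("left rim",578,165,.012),("right rim",678,165,.012),("bottom rim",627,209,.012),("bore",626,155,.026)): print(n,onz(s,[f(u,v)],z)[0].round(4))
print("tip proj",[(((p-[180,160])*6.75+[600,0])*k).round(0) for p in proj(s,[[.4993,-.2558,.015],[.4993+.0028,-.2558+.0205,.015],[.4993-.0028,-.2558-.0205,.015]])])
g=cv2.cvtColor(s["frame"],cv2.COLOR_BGR2GRAY)[176:194:,204:230]; print(g)
E
```

```text
left rim [ 0.4941 -0.2909  0.012 ]
right rim [ 0.5129 -0.2147  0.012 ]
bottom rim [ 0.5408 -0.2617  0.012 ]
bore [ 0.5018 -0.2532  0.026 ]
tip proj [array([623., 159.]), array([649., 157.]), array([597., 162.])]
[[ 40  43  46  59  63  63  60  58  50  42  51  70  75  76  75  72  73  71
   66  67  61  60  57  55  50  46]
 [ 58  57  55  57  64  71  71  70  67  59  46  46  50  50  48  46  43  43
   37  37  38  35  39  32  28  28]
 [ 52  48  43  41  44  48  45  49  47  42  33  33  29  25  21  20  18  19
   16  16  21  31  43  37  35  40]
 [ 31  30  28  34  31  32  36  38  38  36  42  40  29  21  23  23  30  42
   57  57  58  68  62  48  49  55]
 [ 23  26  41  57  44  42  53  58  57  56  58  65  69  75  74  68  73 103
  123 121 118 117  91  62  56  61]
 [ 66  77 107  99  68  57  61  62  62  61  72  96 119 132 124 106  96 124
  143 142 122 106  79  54  47  46]
 [121 138 166 141  81  54  59  59  56  56  67  92 109 114  95  74  62  76
   83  82  70  60  49  39  30  30]
 [112 123 123 110  65  41  38  42  35  37  58  76  67  59  40  28  24  21
   23  23  19  22  33  39  37  37]
 [ 58  62  52  5
[... 374 characters left out ...]
01 104 103
  104 105 104  91  58  60  75  70]
 [ 27  29  28  31  25  20  17  13  34  58  74  70  49  61  97 105 102 102
  102 100 100  87  58  59  74  80]
 [ 25  25  25  28  28  24  18  16  24  51  72  71  58  61  94 104  99  90
   80  81  81  77  56  57  72  86]
 [ 23  29  28  26  24  26  18  18  18  38  66  72  63  55  87  98  86  77
   73  74  73  67  55  60  76  90]
 [ 17  26  27  28  30  35  24  18  21  45  70  78  69  59  81  88  74  65
   69  68  68  61  60  74  90 101]
 [ 21  26  28  32  44  51  39  23  23  61  93  92  84  79  84  79  62  45
   40  37  41  43  63  86  99 103]
 [ 23  24  29  34  35  39  27  19  34  69  97 101  97  93  96  92  57  22
   12  12  15  28  62  91 100 103]]
```

```bash
python3 - <<'E'
from h import *
s=robot.snapshot("side")
cv2.imwrite("pics/z.png",cv2.resize(s["frame"][165:205,195:245],(800,640),interpolation=cv2.INTER_CUBIC)[:600])
E
```

```text
(no output)
```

View pics/z.png

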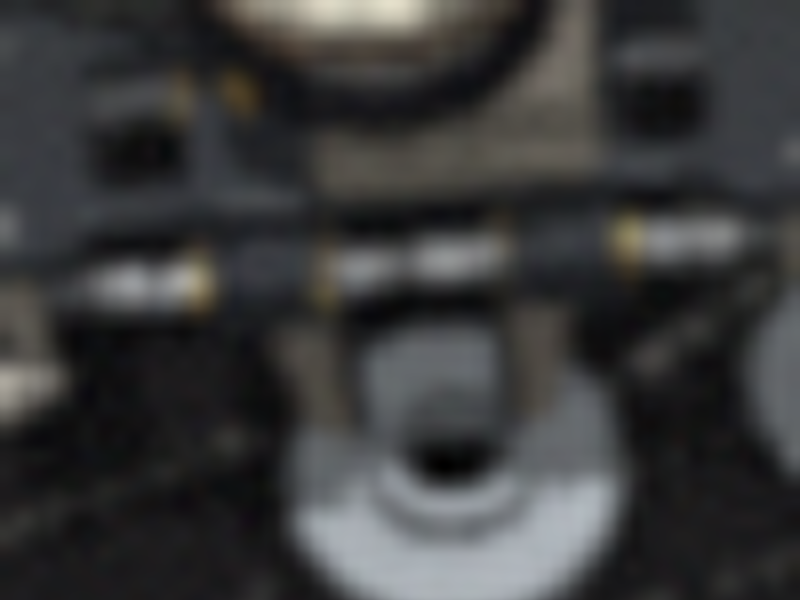

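```bash
python3 - <<'E'
from h import *
import pickle
s=pickle.load(open("side0.pkl","rb"))
q=[-8.28118241e-04,9.87639169e-01,1.56742413e-01,5.13106150e-05]; M=R.from_quat([q[1],q[2],q[3],q[0]]); p=np.array([.17795584,-.54615697,.19452871])
P=[p+M.apply([0,d,z]) for z in (-.02,0,.017) for d in (-.055,.055)]
print((proj(s,P)/.64).round(0))
cv2.imwrite("pics/st.png",cv2.resize(s["frame"][50:125,70:150],(640,600),interpolation=cv2.INTER_CUBIC))
print(((proj(s,P)-[70,50])*8).round(0))
E
```

```text
[[211. 158.]
 [166. 178.]
 [213. 164.]
 [169. 184.]
 [215. 168.]
 [172. 188.]]
[[520. 409.]
 [292. 512.]
 [532. 438.]
 [306. 541.]
 [541. 462.]
 [318. 564.]]
```

View pics/st.png

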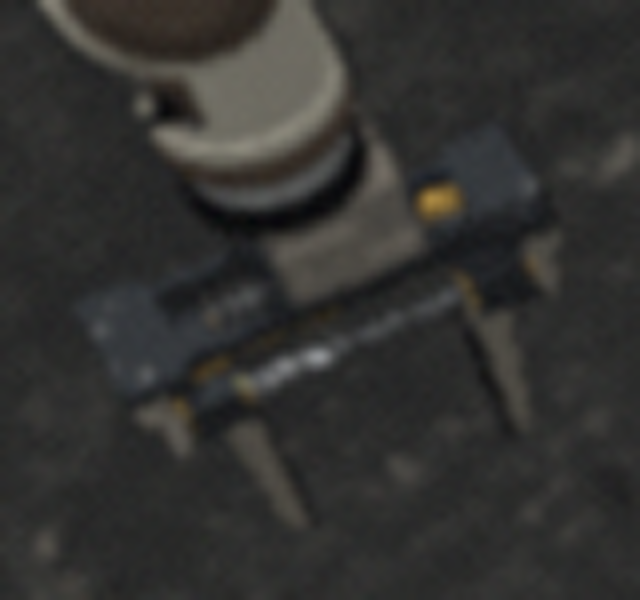

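The fingers appear about 20 mm shorter than stated: the visible tips sit near the TCP, and they closed over the top of the hub. I'll reopen and feel downwards in small steps.

{"name": "carry_out", "arguments": {
  "commands": [
    [[0, 0, 0], [0, 0, 0], 60],
    [[0, 0, 0], [0, 0, 0], 60],
    [[0, 0, 0], [0, 0, 0.1], 60],
    [[0, 0, 0], [0, 0, 0.1], 60],
    [[0, 0, 0], [0, 0, 0], 60],
    [[0, 0, 0], [0, 0, 0], 60]
  ]
}}

```text
time_s: 3.9
tool_pos: [0.4992, -0.2557, 0.0233]
eef_rot: [-0.0, 0.998, -0.07, -0.0]
wrist_force: [-0.3, -0.2, -1.0]
opening: 0.0603
grasp_force: 0.0
```

```bash
python3 - <<'E'
from h import *
go(500,-254.4,23,-8)
s=robot.snapshot("side")
cv2.imwrite("pics/z2.png",cv2.resize(s["frame"][165:205,195:245],(750,600),interpolation=cv2.INTER_CUBIC))
E
```

```text
t 3.9 pos [ 499.2 -255.7   23.3] turn [-0.   0.  -0.1] shift now [ 0.015 -0.035  0.009] after turn [ 0.015 -0.035  0.009] F [-0.26 -0.15 -1.03] open 60.3 grip 0.0
```

View pics/z2.png

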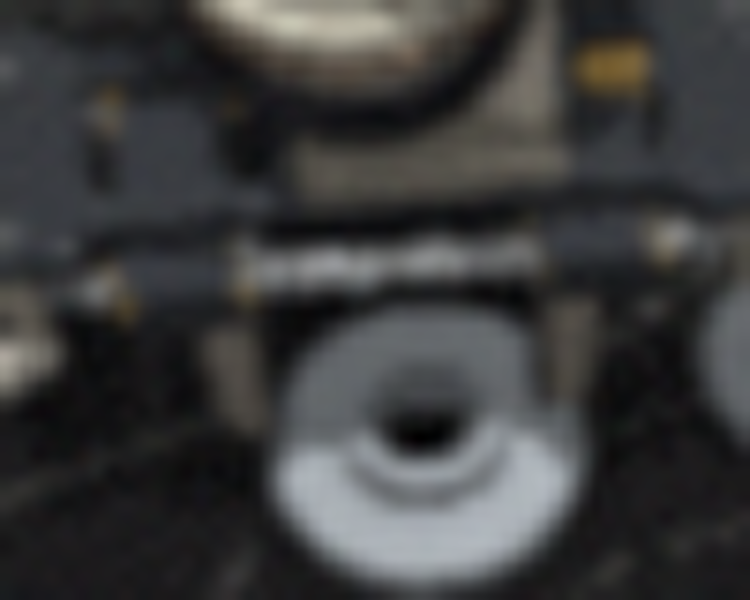

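The picture shows the fingertips at about (245,435) and (570,405), straddling the hub (centre about 420,430) and not touching, slightly to the -y side. I'll go on feeling downwards.

{"name": "carry_out", "arguments": {
  "commands": [
    [[0, 0, 0], [0, -0.05, 0.05], 60],
    [[0, 0, 0], [0, 0, 0.05], 60],
    [[0, 0, 0], [0, 0, 0], 60]
  ]
}}

```text
time_s: 4.32
tool_pos: [0.4993, -0.2535, 0.0191]
eef_rot: [-0.0, 0.998, -0.07, -0.0]
wrist_force: [0.0, -0.0, -0.1]
opening: 0.0601
grasp_force: 0.0
```

{"name": "carry_out", "arguments": {
  "commands": [
    [[0, 0, 0], [0, 0, 0.05], 60],
    [[0, 0, 0], [0, 0, 0.05], 60],
    [[0, 0, 0], [0, 0, 0], 60]
  ]
}}

```text
time_s: 4.7
tool_pos: [0.4993, -0.2536, 0.0151]
eef_rot: [-0.0, 0.998, -0.07, -0.0]
wrist_force: [1.0, 0.3, -0.5]
opening: 0.0602
grasp_force: 0.0
```

{"name": "carry_out", "arguments": {
  "commands": [
    [[0, 0, 0], [0, 0, 0], 35],
    [[0, 0, 0], [0, 0, 0], 35],
    [[0, 0, 0], [0, 0, 0], 35]
  ]
}}

```text
time_s: 5.08
tool_pos: [0.4995, -0.2538, 0.0155]
eef_rot: [0.0, 0.998, -0.07, 0.0]
wrist_force: [-0.8, 0.3, 0.3]
opening: 0.0355
grasp_force: 0.0
```

```bash
python3 - <<'E'
from h import *
import pickle
s=pickle.load(open("side0.pkl","rb"))
for z in (.006,.016,.026,.04): print(z,onz(s,[(245/15+195,435/15+165),(570/15+195,405/15+165),(402/15+195,425/15+165)],z)[:,:2].round(4).tolist())
# start picture tips at nominal height
print(onz(s,[(525/8+70,430/8+50),(305/8+70,525/8+50)],.1775).round(4), "nominal TCP .178 -.546")
go(500,-254,23,-8)
t=robot.snapshot("top"); t0=pickle.load(open("top0.pkl","rb"))
# gripper in top0: project nominal body/tips
q=[-8.28118241e-04,9.87639169e-01,1.56742413e-01,5.13106150e-05]; M=R.from_quat([q[1],q[2],q[3],q[0]]); p=np.array([.17795584,-.54615697,.19452871])
P=[p+M.apply([0,d,z]) for z in (-.07,0,.017) for d in (-.055,.055)]
pp=proj(t0,P); print(pp.round(1))
a=t0["frame"][310:384,390:500]; cv2.imwrite("pics/a.png",cv2.resize(a,(792,533),interpolation=cv2.INTER_CUBIC)); print(((pp-[390,310])*7.2).round(0))
E
```

```text
0.006 [[0.4859, -0.2966], [0.4971, -0.216], [0.4925, -0.258]]
0.016 [[0.4912, -0.2968], [0.5022, -0.2169], [0.4978, -0.2585]]
0.026 [[0.4965, -0.297], [0.5074, -0.2177], [0.503, -0.259]]
0.04 [[0.5038, -0.2973], [0.5147, -0.2189], [0.5103, -0.2597]]
[[ 0.1397 -0.499   0.1775]
 [ 0.1708 -0.6028  0.1775]] nominal TCP .178 -.546
t 5.08 pos [ 499.5 -253.8   15.5] turn [ 0.  -0.  -0.1] shift now [ 0.012  0.004 -0.188] after turn [ 0.012  0.004 -0.188] F [-0.8   0.26  0.27] open 35.5 grip 0.0
[[412.7 354.1]
 [457.4 337.1]
 [402.  346.6]
 [443.5 330.9]
 [399.6 344.9]
 [440.5 329.5]]
[[164. 318.]
 [485. 195.]
 [ 86. 264.]
 [386. 150.]
 [ 69. 252.]
 [363. 140.]]
```

View pics/a.png

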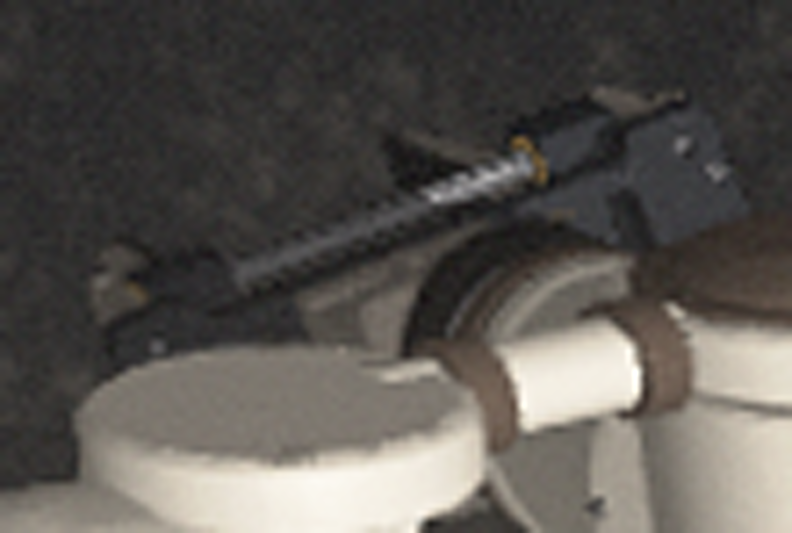

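In the top crop the right finger's tip is at about (388,150), close to the projected TCP. In both views the tips lie at or behind the TCP by roughly 12-17 mm, not ahead of it. I'll keep lowering by feel.

{"name": "carry_out", "arguments": {
  "commands": [
    [[0, 0, 0], [0, -0.05, 0], 60],
    [[0, 0, 0], [0, 0, 0], 60],
    [[0, 0, 0], [0, 0, 0.1], 60],
    [[0, 0, 0], [0, 0, 0.1], 60],
    [[0, 0, 0], [0, 0, 0], 60]
  ]
}}

```text
time_s: 5.75
tool_pos: [0.4994, -0.2515, 0.0068]
eef_rot: [-0.0, 0.998, -0.07, -0.0]
wrist_force: [-1.0, 0.1, 0.8]
opening: 0.0598
grasp_force: 0.0
```

{"name": "carry_out", "arguments": {
  "commands": [
    [[0, 0, 0], [0, 0, 0], 35],
    [[0, 0, 0], [0, 0, 0], 35],
    [[0, 0, 0], [0, 0, 0], 35]
  ]
}}

```text
time_s: 6.12
tool_pos: [0.4999, -0.2518, 0.0075]
eef_rot: [0.0, 0.998, -0.07, 0.0]
wrist_force: [-0.7, 0.3, 0.4]
opening: 0.0354
grasp_force: 0.0
```

{"name": "carry_out", "arguments": {
  "commands": [
    [[0, 0, 0], [0, 0, 0.04], 35],
    [[0, 0, 0], [0, 0, 0.04], 35],
    [[0, 0, 0], [0, 0, 0], 35]
  ]
}}

```text
time_s: 6.5
tool_pos: [0.5002, -0.252, 0.007]
eef_rot: [0.0, 0.998, -0.07, -0.0]
wrist_force: [-7.3, 4.1, 19.5]
opening: 0.035
grasp_force: 9.9
```

{"name": "carry_out", "arguments": {
  "commands": [
    [[0, 0, 0], [0, 0, 0.04], 35],
    [[0, 0, 0], [0, 0, 0.04], 35],
    [[0, 0, 0], [0, 0, 0], 35]
  ]
}}

```text
time_s: 6.88
tool_pos: [0.5003, -0.2521, 0.0067]
eef_rot: [0.0, 0.998, -0.07, -0.001]
wrist_force: [-14.5, 11.3, 40.3]
opening: 0.0351
grasp_force: 20.6
```

{"name": "carry_out", "arguments": {
  "commands": [
    [[0, 0, 0], [0, 0, 0.04], 35],
    [[0, 0, 0], [0, 0, 0.04], 35],
    [[0, 0, 0], [0, 0, 0], 35]
  ]
}}

```text
time_s: 7.25
tool_pos: [0.5005, -0.2522, 0.0064]
eef_rot: [-0.0, 0.998, -0.07, -0.001]
wrist_force: [-23.2, 17.3, 62.3]
opening: 0.0351
grasp_force: 31.5
```

Contact: the hub top (26 mm) was met at a TCP height of 7.2 mm, so the tips really stand about 19 mm behind the reported TCP. I'll back off, open, go down to tips at about 15 mm and grip.

{"name": "carry_out", "arguments": {
  "commands": [
    [[0, 0, 0], [0, 0, -0.4], 35],
    [[0, 0, 0], [0, 0, 0], 60],
    [[0, 0, 0], [0, 0, 0], 60],
    [[0, 0, 0], [0, 0, 0.22], 60],
    [[0, 0, 0], [0, 0, 0.2], 60],
    [[0, 0, 0], [0, 0, 0], 60]
  ]
}}

```text
time_s: 8.0
tool_pos: [0.4987, -0.2509, -0.0047]
eef_rot: [-0.001, 0.998, -0.07, -0.001]
wrist_force: [-0.5, -0.3, -0.1]
opening: 0.0599
grasp_force: 0.0
```

```bash
python3 - <<'E'
from h import *
go(499.5,-252,-4,-8)
E
```

```text
t 8.0 pos [ 498.7 -250.9   -4.7] turn [-0.1  0.2 -0.1] shift now [ 0.024  0.024 -0.018] after turn [ 0.024  0.024 -0.018] F [-0.54 -0.33 -0.11] open 59.9 grip 0.0
```

Grip, then lift the bottom of the weight about 125 mm.

{"name": "carry_out", "arguments": {
  "commands": [
    [[0, 0, 0], [0, 0, 0], 35],
    [[0, 0, 0], [0, 0, 0], 35],
    [[0, 0, 0], [0, 0, 0], 35],
    [[0, 0, 0], [0, 0, 0], 35]
  ]
}}

```text
time_s: 8.5
tool_pos: [0.5, -0.2521, -0.0027]
eef_rot: [0.0, 0.998, -0.07, 0.0]
wrist_force: [-0.4, -2.3, 0.0]
opening: 0.0393
grasp_force: 30.0
```

{"name": "carry_out", "arguments": {
  "commands": [
    [[0, 0, 0], [0, 0, -0.4], 30],
    [[0, 0, 0], [0, 0, -0.7], 30],
    [[0, 0, 0], [0, 0, -0.7], 30],
    [[0, 0, 0], [0, 0, -0.7], 30],
    [[0, 0, 0], [0, 0, -0.5], 30],
    [[0, 0, 0], [0, 0, 0], 30]
  ]
}}

```text
time_s: 9.25
tool_pos: [0.5008, -0.2523, 0.1191]
eef_rot: [0.001, 0.998, -0.07, 0.002]
wrist_force: [-1.1, 0.0, -5.4]
opening: 0.0396
grasp_force: 30.0
```

```bash
python3 - <<'E'
from h import *
go(532,-17.4,120,-13.5)
s=robot.snapshot("side"); import pickle; pickle.dump(s,open("side1.pkl","wb"))
g=cv2.cvtColor(s["frame"],cv2.COLOR_BGR2GRAY)
p=robot.sense()["tool_pos"]; c=proj(s,[[p[0],p[1],.137],[p[0],p[1],.12]]).round(1); print(c)
x,y=c[0].astype(int); print(g[y-14:y+18,x-24:x+24:1])
E
```

```text
t 9.25 pos [ 500.8 -252.3  119.1] turn [ 0.1 -0.2  5.4] shift now [-0.049 -5.923 -0.033] after turn [-0.611 -5.892 -0.023] F [-1.06  0.04 -5.38] open 39.6 grip 30.0
[[221.8 177.2]
 [222.1 179.7]]
[[ 59  60  58 ...  34  39  41]
 [ 60  58  59 ...  49  45  49]
 [ 57  47  40 ...  87  73  71]
 ...
 [ 16  13  18 ...  61 113 158]
 [ 17  16  19 ...  33  68 117]
 [ 27  26  22 ...  23  35  63]]
```

```bash
python3 - <<'E'
from h import *
import pickle
from scipy.optimize import least_squares
for n,z,x0,y0,w,h in (("side0.pkl",0,204,178,36,32),("side1.pkl",.1218,202,170,48,40)):
    s=pickle.load(open(n,"rb")); g=cv2.cvtColor(s["frame"],cv2.COLOR_BGR2GRAY)[y0:y0+h,x0:x0+w]
    G=cv2.resize(g,None,fx=4,fy=4,interpolation=cv2.INTER_CUBIC)
    if z: 
        for r in g[8:34:1,::2]: print(' '.join(f"{v:3d}" for v in r))
    for th in (60,75,90):
        pts=[]
        for c in range(G.shape[1]):
            k=np.where(G[:,c]>th)[0]
            if len(k): pts.append(((c+.5)/4-.5+x0,(k[-1]+1)/4-.5+y0))
        P=onz(s,pts,z)[:,:2]
        if not z: f0=[.5,-.2544]
        else: f0=[.5,-.2544]
        r=least_squares(lambda c:np.hypot(*(P-c).T)-.038,f0,loss="soft_l1",f_scale=.001); e=r.fun
        print(n,th,r.x.round(4),np.median(np.abs(np.hypot(*(P-r.x).T)-.038)).round(4))
E
```

```text
side0.pkl 60 [ 0.4979 -0.2543] 0.0005
side0.pkl 75 [ 0.4967 -0.2544] 0.0003
side0.pkl 90 [ 0.4956 -0.2543] 0.0003
 18  20  18  15  54  79  54  87  86  28  32 112 127  50  85  84  14  18  29  27  27  23  44  58
 11  16  14  13  55  84  59  89 142  98 102 151 113  85  93  82   8  23  28  28  23  29  63  47
 18  24  20  15  52  90  72  97 132 152 156 133 125 150 119  74  15  27  29  28  25  36  59  35
 18  18  17  10  43 105 112 141 107 110 115 108 146 177 164  80  11  30  36  30  34  31  62  87
 10  18  21  16  40 137 157 169 133 103 106 136 169 180 167  61  16  34  39  32  51  40 111 161
 16  17  27  24  30 133 175 173 164 157 160 169 176 178 143  34  14  24  29  36  48  73 130 171
 18  22  29  26  18  99 168 173 172 174 174 177 175 171 103  16  22  27  42  33  44  91 128 151
 13  24  26  25  12  52 138 173 175 175 176 178 174 142  60  10  21  33  58  29  62 102 107 107
 21  19  25  29  14  20  85 149 170 176 175 172 150  93  29  16  23  40  40  25  75 103  97  77
 17  17  25  25   9  18  41 104 132 160 157 143  98  43  17  16  29  38  18  25  83 100  94  53
 16  21  27  25  19  17  1
[... 923 characters left out ...]
25  28  20
 24  29  28  28  26  27  26  29  22  20  21  19  25  27  26  30  25  27  26  27  27  30  37  26
 28  27  28  30  25  25  27  27  27  27  22  25  29  27  31  28  27  28  26  29  31  41  49  29
 28  25  27  27  30  28  27  26  28  28  30  27  27  29  28  29  28  26  20  38  35  34  35  25
 26  27  26  24  34  30  28  24  27  29  25  28  27  27  30  29  27  32  31  47  32  31  27  25
 29  28  23  25  43  29  26  28  26  28  29  28  27  24  29  33  30  48  26  36  28  27  27  26
 28  30  29  27  53  31  28  25  26  25  29  28  28  30  29  29  39  40  30  30  26  28  30  26
side1.pkl 60 [ 0.4996 -0.2537] 0.0015
side1.pkl 75 [ 0.4983 -0.2532] 0.0012
side1.pkl 90 [ 0.4975 -0.2523] 0.0017
```

```bash
python3 - <<'E'
from h import *
import pickle
from scipy.optimize import least_squares
z=.1218; x0,y0,w,h=210,180,24,14
s=pickle.load(open("side1.pkl","rb")); G=cv2.resize(cv2.cvtColor(s["frame"],cv2.COLOR_BGR2GRAY)[y0:y0+h,x0:x0+w],None,fx=4,fy=4,interpolation=cv2.INTER_CUBIC)
for th in (60,75,90):
    pts=[((c+.5)/4-.5+x0,(np.where(G[:,c]>th)[0][-1]+1)/4-.5+y0) for c in range(8,G.shape[1]-8) if (G[:,c]>th).any() and np.where(G[:,c]>th)[0][-1]>8]
    P=onz(s,pts,z)[:,:2]; r=least_squares(lambda c:np.hypot(*(P-c).T)-.038,[.5,-.254],loss="soft_l1",f_scale=.001); print(th,r.x.round(4),len(P),np.abs(r.fun).max().round(5))
s0=pickle.load(open("side0.pkl","rb"))
# foot discs, z=.034 upper-edge and lower edges via plate centre already; disc silhouette bottom on z=.010
x0,y0,w,h=270,170,36,36; G=cv2.resize(cv2.cvtColor(s0["frame"],cv2.COLOR_BGR2GRAY)[y0:y0+h,x0:x0+w],None,fx=4,fy=4,interpolation=cv2.INTER_CUBIC)
for S,b in ((s0,(266,168,44,44)),): pass
t=pickle.load(open("top0.pkl","rb"))
# bolt heads top view: bright blobs on plate
g=cv2.resize(cv2.cvtColor(t["frame"],cv2.COLOR_BGR2GRAY)[176:236,188:242],None,fx=8,fy=8,interpolation=cv2.INTER_CUBIC)
n,l,st_,c=cv2.connectedComponentsWithStats((g>205).astype(np.uint8))
for i in range(1,n):
    if st_[i,4]>40: print("blob",st_[i,4],onz(t,[(c[i]+.5)/8-.5+[188,176]],.014)[0].round(4))
E
```

```text
60 [ 0.4983 -0.254 ] 80 0.00119
75 [ 0.4972 -0.2538] 80 0.00113
90 [ 0.4961 -0.2536] 80 0.00127
blob 623 [0.5956 0.0116 0.014 ]
blob 678 [ 0.5751 -0.0708  0.014 ]
blob 1771 [ 0.5439 -0.005   0.014 ]
blob 658 [0.4927 0.0379 0.014 ]
blob 771 [ 0.4716 -0.0467  0.014 ]
```

{"name": "carry_out", "arguments": {
  "commands": [
    [[0, 0, 5.4], [0, 0, -0.1], 30],
    [[0, 0, 0], [-0.08, -0.74, 0], 30],
    [[0, 0, 0], [-0.08, -0.74, 0], 30],
    [[0, 0, 0], [-0.08, -0.74, 0], 30],
    [[0, 0, 0], [-0.08, -0.74, 0], 30],
    [[0, 0, 0], [-0.08, -0.74, 0], 30],
    [[0, 0, 0], [-0.08, -0.74, 0], 30],
    [[0, 0, 0], [-0.08, -0.74, 0], 30],
    [[0, 0, 0], [-0.08, -0.74, 0], 30],
    [[0, 0, 0], [0, 0, 0], 30],
    [[0, 0, 0], [0, 0, 0], 30]
  ]
}}

```text
time_s: 10.68
tool_pos: [0.5291, -0.0156, 0.1199]
eef_rot: [0.0, 0.993, -0.117, -0.001]
wrist_force: [0.3, -0.1, -4.6]
opening: 0.0393
grasp_force: 30.0
```

```bash
python3 - <<'E'
from h import *
go(532.5,-15.5,100,-13.5)
E
```

```text
t 10.68 pos [529.1 -15.6 119.9] turn [0.  0.1 0. ] shift now [ 0.082 -0.023  0.498] after turn [ 0.081 -0.023  0.498] F [ 0.31 -0.1  -4.61] open 39.3 grip 30.0
```

{"name": "carry_out", "arguments": {
  "commands": [
    [[0, 0, 0], [0.08, -0.02, 0], 30],
    [[0, 0, 0], [0, 0, 0.15], 30],
    [[0, 0, 0], [0, 0, 0.15], 30],
    [[0, 0, 0], [0, 0, 0.05], 30],
    [[0, 0, 0], [0, 0, 0.05], 30],
    [[0, 0, 0], [0, 0, 0.05], 30],
    [[0, 0, 0], [0, 0, 0.05], 30],
    [[0, 0, 0], [0, 0, 0], 30]
  ]
}}

```text
time_s: 11.68
tool_pos: [0.5332, -0.0154, 0.1008]
eef_rot: [-0.0, 0.993, -0.117, -0.0]
wrist_force: [-0.5, -0.4, -5.0]
opening: 0.0395
grasp_force: 30.0
```

{"name": "carry_out", "arguments": {
  "commands": [
    [[0, 0, 0], [0, 0, 0.05], 30],
    [[0, 0, 0], [0, 0, 0.05], 30],
    [[0, 0, 0], [0, 0, 0.05], 30],
    [[0, 0, 0], [0, 0, 0], 30]
  ]
}}

```text
time_s: 12.18
tool_pos: [0.5331, -0.0154, 0.0947]
eef_rot: [-0.0, 0.993, -0.117, -0.0]
wrist_force: [-0.4, 0.7, -4.9]
opening: 0.0398
grasp_force: 30.0
```

{"name": "carry_out", "arguments": {
  "commands": [
    [[0, 0, 0], [0, 0, 0.05], 30],
    [[0, 0, 0], [0, 0, 0.05], 30],
    [[0, 0, 0], [0, 0, 0.05], 30],
    [[0, 0, 0], [0, 0, 0], 30]
  ]
}}

```text
time_s: 12.68
tool_pos: [0.5331, -0.0154, 0.0887]
eef_rot: [-0.0, 0.993, -0.117, -0.0]
wrist_force: [-0.5, -0.0, -4.7]
opening: 0.0395
grasp_force: 30.0
```

{"name": "carry_out", "arguments": {
  "commands": [
    [[0, 0, 0], [0, 0, 0.1], 30],
    [[0, 0, 0], [0, 0, 0.1], 30],
    [[0, 0, 0], [0, 0, 0.1], 30],
    [[0, 0, 0], [0, 0, 0], 30]
  ]
}}

```text
time_s: 13.18
tool_pos: [0.5329, -0.0154, 0.0764]
eef_rot: [-0.0, 0.993, -0.117, -0.001]
wrist_force: [0.0, 0.6, -4.6]
opening: 0.0395
grasp_force: 30.0
```

{"name": "carry_out", "arguments": {
  "commands": [
    [[0, 0, 0], [0, 0, 0.15], 30],
    [[0, 0, 0], [0, 0, 0.15], 30],
    [[0, 0, 0], [0, 0, 0.15], 30],
    [[0, 0, 0], [0, 0, 0.15], 30],
    [[0, 0, 0], [0, 0, 0.15], 30],
    [[0, 0, 0], [0, 0, 0.1], 30],
    [[0, 0, 0], [0, 0, 0], 30]
  ]
}}

```text
time_s: 14.05
tool_pos: [0.533, -0.0154, 0.0426]
eef_rot: [-0.0, 0.993, -0.117, -0.0]
wrist_force: [0.1, 0.1, -5.0]
opening: 0.0396
grasp_force: 30.0
```

{"name": "carry_out", "arguments": {
  "commands": [
    [[0, 0, 0], [0, 0, 0.05], 30],
    [[0, 0, 0], [0, 0, 0.05], 30],
    [[0, 0, 0], [0, 0, 0.04], 30],
    [[0, 0, 0], [0, 0, 0], 30]
  ]
}}

```text
time_s: 14.55
tool_pos: [0.5332, -0.0154, 0.0372]
eef_rot: [-0.0, 0.993, -0.117, -0.0]
wrist_force: [0.6, 0.2, -4.7]
opening: 0.0395
grasp_force: 30.0
```

Free so far; the underside is at about 40 mm. Lowering the last bit gently.

{"name": "carry_out", "arguments": {
  "commands": [
    [[0, 0, 0], [0, 0, 0.05], 30],
    [[0, 0, 0], [0, 0, 0.05], 30],
    [[0, 0, 0], [0, 0, 0.02], 30],
    [[0, 0, 0], [0, 0, 0], 30]
  ]
}}

```text
time_s: 15.05
tool_pos: [0.5332, -0.0155, 0.0325]
eef_rot: [-0.0, 0.993, -0.117, -0.0]
wrist_force: [-0.5, 0.0, -4.9]
opening: 0.0391
grasp_force: 30.0
```

{"name": "carry_out", "arguments": {
  "commands": [
    [[0, 0, 0], [0, 0, 0.03], 30],
    [[0, 0, 0], [0, 0, 0.02], 30],
    [[0, 0, 0], [0, 0, 0], 30]
  ]
}}

```text
time_s: 15.42
tool_pos: [0.5335, -0.0155, 0.0312]
eef_rot: [0.0, 0.993, -0.117, 0.0]
wrist_force: [-2.9, 0.7, 3.4]
opening: 0.0393
grasp_force: 30.0
```

{"name": "carry_out", "arguments": {
  "commands": [
    [[0, 0, 0], [0, 0, 0], 60],
    [[0, 0, 0], [0, 0, 0], 60],
    [[0, 0, 0], [0, 0, 0], 60],
    [[0, 0, 0], [0, 0, -0.1], 60],
    [[0, 0, 0], [0, 0, -0.6], 60],
    [[0, 0, 0], [0, 0, -0.6], 60],
    [[0, 0, 0], [0, 0, -0.4], 60],
    [[0, 0, 0], [0, 0, 0], 0],
    [[0, 0, 0], [0, 0, 0], 0],
    [[0, 0, 0], [0, 0, 0], 0],
    [[0, 0, 0], [0, 0, 0], 0]
  ]
}}

```text
time_s: 16.8
tool_pos: [0.5328, -0.0153, 0.0978]
eef_rot: [-0.0, 0.993, -0.117, -0.001]
wrist_force: [0.6, -0.4, -0.2]
opening: 0.0223
grasp_force: 0.0
```

```bash
python3 - <<'E'
from h import *
go(532.5,-15.5,84,-13.5)
E
```

```text
t 16.8 pos [532.8 -15.3  97.8] turn [-0.   0.1  0. ] shift now [-0.006  0.006  0.346] after turn [-0.006  0.006  0.346] F [ 0.57 -0.39 -0.21] open 22.3 grip 0.0
```

{"name": "carry_out", "arguments": {
  "commands": [
    [[0, 0, 0], [0, 0, 0.1], 0],
    [[0, 0, 0], [0, 0, 0.08], 0],
    [[0, 0, 0], [0, 0, 0.03], 0],
    [[0, 0, 0], [0, 0, 0], 0]
  ]
}}

```text
time_s: 17.3
tool_pos: [0.5332, -0.0155, 0.0901]
eef_rot: [-0.0, 0.993, -0.117, -0.0]
wrist_force: [0.1, 0.1, -0.5]
opening: 0.0004
grasp_force: 0.0
```

{"name": "carry_out", "arguments": {
  "commands": [
    [[0, 0, 0], [0, 0, 0.03], 0],
    [[0, 0, 0], [0, 0, 0.03], 0],
    [[0, 0, 0], [0, 0, 0], 0]
  ]
}}

```text
time_s: 17.68
tool_pos: [0.5332, -0.0154, 0.0877]
eef_rot: [-0.0, 0.993, -0.117, -0.0]
wrist_force: [0.0, 0.1, 0.1]
opening: 0.0008
grasp_force: 0.0
```

{"name": "carry_out", "arguments": {
  "commands": [
    [[0, 0, 0], [0, 0, 0.03], 0],
    [[0, 0, 0], [0, 0, 0.02], 0],
    [[0, 0, 0], [0, 0, 0], 0]
  ]
}}

```text
time_s: 18.05
tool_pos: [0.5332, -0.0154, 0.0857]
eef_rot: [-0.0, 0.993, -0.117, -0.0]
wrist_force: [0.5, 0.1, -0.4]
opening: 0.0005
grasp_force: 0.0
```

{"name": "carry_out", "arguments": {
  "commands": [
    [[0, 0, 0], [0, 0, 0.03], 0],
    [[0, 0, 0], [0, 0, 0.02], 0],
    [[0, 0, 0], [0, 0, 0], 0]
  ]
}}

```text
time_s: 18.42
tool_pos: [0.5332, -0.0155, 0.0837]
eef_rot: [-0.0, 0.993, -0.117, -0.0]
wrist_force: [0.2, -0.7, -0.5]
opening: 0.0004
grasp_force: 0.0
```

{"name": "carry_out", "arguments": {
  "commands": [
    [[0, 0, 0], [0, 0, 0.03], 0],
    [[0, 0, 0], [0, 0, 0], 0]
  ]
}}

```text
time_s: 18.68
tool_pos: [0.5335, -0.0155, 0.0831]
eef_rot: [0.0, 0.993, -0.117, 0.0]
wrist_force: [-1.4, 0.1, 3.6]
opening: 0.0008
grasp_force: 2.2
```

{"name": "carry_out", "arguments": {
  "commands": [
    [[0, 0, 0], [0, 0, 0.03], 0],
    [[0, 0, 0], [0, 0, 0], 0]
  ]
}}

```text
time_s: 18.92
tool_pos: [0.5336, -0.0155, 0.0831]
eef_rot: [0.0, 0.993, -0.117, 0.0]
wrist_force: [-4.7, 1.1, 12.3]
opening: -0.0
grasp_force: 6.1
```

Spindle top found at TCP 83.2 mm, i.e. 102 mm above the bench, so the hole centre is at 86 mm. That agrees with the vision estimate of about 103 mm. Now the clip.

{"name": "carry_out", "arguments": {
  "commands": [
    [[0, 0, -5.7], [0, 0, -0.4], 45],
    [[0, 0, 0], [0, 0, -0.2], 45],
    [[0, 0, 0], [-0.4, -0.75, 0], 45],
    [[0, 0, 0], [-0.4, -0.75, 0], 45],
    [[0, 0, 0], [-0.4, -0.75, 0], 45],
    [[0, 0, 0], [-0.4, -0.75, 0], 45],
    [[0, 0, 0], [-0.4, -0.75, 0], 45],
    [[0, 0, 0], [-0.4, -0.75, 0], 45],
    [[0, 0, 0], [-0.4, -0.75, 0], 45],
    [[0, 0, 0], [-0.4, -0.75, 0], 45],
    [[0, 0, 0], [0, 0, 0], 45]
  ]
}}

```text
time_s: 20.3
tool_pos: [0.438, 0.241, 0.1051]
eef_rot: [-0.0, 0.998, -0.067, -0.0]
wrist_force: [0.8, 0.2, -0.4]
opening: 0.0446
grasp_force: 0.0
```

```bash
python3 - <<'E'
from h import *
go(438,240.8,-17.5,-7.8)
import pickle
s=robot.snapshot("side")
a=cv2.resize(s["frame"][140:220,250:310],None,fx=6,fy=6,interpolation=cv2.INTER_CUBIC)
b=cv2.resize(pickle.load(open("side0.pkl","rb"))["frame"][130:190,320:380],(480,480),interpolation=cv2.INTER_CUBIC)
t=robot.snapshot("top"); pickle.dump(t,open("top2.pkl","wb")); pickle.dump(s,open("side2.pkl","wb"))
def blob(S,x0,y0,w,h,lo):
    g=cv2.cvtColor(S["frame"],cv2.COLOR_BGR2GRAY)[y0:y0+h,x0:x0+w]; g=cv2.resize(g,None,fx=8,fy=8,interpolation=cv2.INTER_CUBIC)
    c=max(cv2.findContours((g>=lo).astype(np.uint8),cv2.RETR_EXTERNAL,cv2.CHAIN_APPROX_NONE)[0],key=cv2.contourArea); return (c.reshape(-1,2)+.5)/8-.5+[x0,y0]
for S,bx in ((s,(273,168,34,36)),(t,(194,184,40,40))):
    c=blob(S,*bx,125); P=onz(S,c,.046)[:,:2].astype(np.float32)*1000; print("seated disc",P.mean(0),[np.round(k,1) for k in cv2.fitEllipse(P)])
E
```

```text
t 20.3 pos [438.  241.  105.1] turn [0.  0.  0.1] shift now [2.000e-03 4.000e-03 3.065e+00] after turn [0.    0.004 3.065] F [ 0.82  0.16 -0.43] open 44.6 grip 0.0
seated disc [531.1302   -16.286793] [array([530.8, -16.1]), array([75.9, 80.2]), np.float64(67.3)]
seated disc [534.994    -17.189505] [array([534.8, -16.9]), array([76. , 76.5]), np.float64(36.8)]
```

{"name": "carry_out", "arguments": {
  "commands": [
    [[0, 0, 0], [0, 0, 0.8], 45],
    [[0, 0, 0], [0, 0, 0.8], 45],
    [[0, 0, 0], [0, 0, 0.8], 45],
    [[0, 0, 0], [0, 0, 0.4], 45],
    [[0, 0, 0], [0, 0, 0.15], 45],
    [[0, 0, 0], [0, 0, 0.06], 45],
    [[0, 0, 0], [0, 0, 0], 45]
  ]
}}

```text
time_s: 21.28
tool_pos: [0.4398, 0.2398, -0.0141]
eef_rot: [-0.0, 0.998, -0.068, 0.001]
wrist_force: [-0.6, 0.8, 0.2]
opening: 0.0451
grasp_force: 0.0
```

{"name": "carry_out", "arguments": {
  "commands": [
    [[0, 0, 0], [0, 0, 0.03], 45],
    [[0, 0, 0], [0, 0, 0], 45]
  ]
}}

```text
time_s: 21.52
tool_pos: [0.4392, 0.2398, -0.0158]
eef_rot: [-0.0, 0.998, -0.068, 0.0]
wrist_force: [0.3, 0.6, 0.0]
opening: 0.045
grasp_force: 0.0
```

{"name": "carry_out", "arguments": {
  "commands": [
    [[0, 0, 0], [-0.02, 0, 0.04], 45],
    [[0, 0, 0], [0, 0, 0], 45],
    [[0, 0, 0], [0, 0, 0], 45]
  ]
}}

```text
time_s: 21.9
tool_pos: [0.438, 0.2397, -0.0178]
eef_rot: [0.0, 0.998, -0.068, -0.0]
wrist_force: [0.7, 0.1, 0.1]
opening: 0.045
grasp_force: 0.0
```

{"name": "carry_out", "arguments": {
  "commands": [
    [[0, 0, 0], [0, 0, 0], 15],
    [[0, 0, 0], [0, 0, 0], 15],
    [[0, 0, 0], [0, 0, 0], 15],
    [[0, 0, 0], [0, 0, 0], 15]
  ]
}}

```text
time_s: 22.4
tool_pos: [0.4381, 0.2398, -0.0178]
eef_rot: [-0.0, 0.998, -0.068, 0.0]
wrist_force: [-0.6, -0.6, -0.3]
opening: 0.0218
grasp_force: 30.0
```

{"name": "carry_out", "arguments": {
  "commands": [
    [[0, 0, 0], [0, 0, -0.3], 15],
    [[0, 0, 0], [0, 0, -0.7], 15],
    [[0, 0, 0], [0, 0, -0.7], 15],
    [[0, 0, 5.8], [0, 0, -0.4], 15],
    [[0, 0, 0], [0.18, 0.68, 0], 15],
    [[0, 0, 0], [0.18, 0.68, 0], 15],
    [[0, 0, 0], [0.18, 0.68, 0], 15],
    [[0, 0, 0], [0.18, 0.68, 0], 15],
    [[0, 0, 0], [0.18, 0.68, 0], 15],
    [[0, 0, 0], [0.18, 0.68, 0], 15],
    [[0, 0, 0], [0.18, 0.68, 0], 15],
    [[0, 0, 0], [0.18, 0.68, 0], 15]
  ]
}}

```text
time_s: 23.9
tool_pos: [0.4432, 0.0137, 0.067]
eef_rot: [0.0, 0.993, -0.118, 0.0]
wrist_force: [-0.0, 0.4, -1.0]
opening: 0.022
grasp_force: 30.0
```

{"name": "carry_out", "arguments": {
  "commands": [
    [[0, 0, 0], [0, 0, 0], 15],
    [[0, 0, 0], [0, 0, 0], 15]
  ]
}}

```text
time_s: 24.15
tool_pos: [0.443, 0.0152, 0.0665]
eef_rot: [-0.0, 0.993, -0.118, 0.0]
wrist_force: [-0.4, 0.6, -0.4]
opening: 0.0213
grasp_force: 30.0
```

```bash
python3 - <<'E'
from h import *
go(444.4,14.7,65.2,-13.6)
import pickle
s=robot.snapshot("side");t=robot.snapshot("top"); pickle.dump((s,t),open("st3.pkl","wb"))
p=np.array(robot.sense()["tool_pos"]); a=np.radians(-13.6); ux=np.array([np.cos(a),np.sin(a),0]);uy=np.array([np.sin(a),-np.cos(a),0])
P=[p+73e-3*ux+8.5e-3*uy+[0,0,.0208],[.5328,-.0154,.102]]
print("pred tip, spindle top: side",proj(s,P).round(1),"top",proj(t,P).round(1))
a=cv2.resize(s["frame"][145:195,262:312],(400,400),interpolation=cv2.INTER_CUBIC); b=cv2.resize(t["frame"][175:225,180:230],(400,400),interpolation=cv2.INTER_CUBIC)
cv2.imwrite("pics/f.png",np.hstack([a,b]))
print(((proj(s,P)-[262,145])*8).round(0),((proj(t,P)-[180,175])*8+[400,0]).round(0))
E
```

```text
t 24.15 pos [443.   15.2  66.5] turn [-0. -0.  0.] shift now [0.036 0.004 0.033] after turn [0.036 0.004 0.033] F [-0.36  0.63 -0.37] open 21.3 grip 30.0
pred tip, spindle top: side [[288.9 173. ]
 [289.5 176.2]] top [[208.2 209.6]
 [209.5 201.5]]
[[215. 224.]
 [220. 249.]] [[626. 277.]
 [636. 212.]]
```

View pics/f.png

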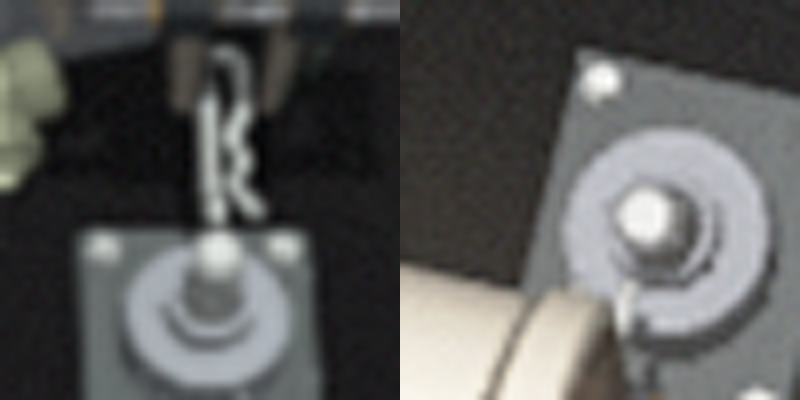

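The left (side) half shows the leg tip at (217,222) and the spindle top at (219,250). The right (top) half shows the leg tip at (627,287) and the spindle top at (643,217). Both views suggest the leg is 1-2 mm too far to +y, so I'll refine this numerically.

```bash
python3 - <<'E'
from h import *
import pickle
s,t=pickle.load(open("st3.pkl","rb")); a=np.radians(-13.6); ux=np.array([np.cos(a),np.sin(a)]);uy=np.array([np.sin(a),-np.cos(a)])
def cen(S,x0,y0,w,h,th):
    g=cv2.resize(cv2.cvtColor(S["frame"],cv2.COLOR_BGR2GRAY)[y0:y0+h,x0:x0+w],None,fx=8,fy=8,interpolation=cv2.INTER_CUBIC)
    m=(g>th); ys,xs=np.where(m); return np.array([xs.mean(),ys.mean()])/8-.5+1/16+[x0,y0],m.sum()/64
for n,S,sp,legs in (("side",s,(284,172,11,9),[(285,158,6,3),(286,163,6,3),(286,168,6,3)]),("top",t,(206,197,9,9),[(206,210,5,2),(206,212,5,2)])):
  for th in (195,210,220):
    c,k=cen(S,*sp,th); A=onz(S,[c],.102)[0,:2]; print(n,th,"sp",c.round(2),round(k,1),(A*1000).round(1),end=" ")
    for L in legs:
        g=cv2.cvtColor(S["frame"],cv2.COLOR_BGR2GRAY)[L[1]:L[1]+L[3],L[0]:L[0]+L[2]].astype(float); w=np.clip(g-110,0,None)
        yy,xx=np.mgrid[L[1]:L[1]+L[3],L[0]:L[0]+L[2]]; q=[(w*xx).sum()/w.sum(),(w*yy).sum()/w.sum()]
        B=onz(S,[q],.0873)[0,:2]; print("leg lateral rel spindle (tool y, mm)",((B-A)@uy*1000).round(2),end=" ")
    print()
E
```

```text
side 195 sp [288.95 175.93] 12.1 [531.4 -17. ] leg lateral rel spindle (tool y, mm) -1.52 leg lateral rel spindle (tool y, mm) -4.26 leg lateral rel spindle (tool y, mm) -3.83 
side 210 sp [288.94 175.82] 7.6 [531.  -16.9] leg lateral rel spindle (tool y, mm) -1.54 leg lateral rel spindle (tool y, mm) -4.28 leg lateral rel spindle (tool y, mm) -3.85 
side 220 sp [288.9  175.81] 4.0 [530.9 -17. ] leg lateral rel spindle (tool y, mm) -1.68 leg lateral rel spindle (tool y, mm) -4.42 leg lateral rel spindle (tool y, mm) -3.99 
top 195 sp [210.08 201.4 ] 30.7 [533.1 -17. ] leg lateral rel spindle (tool y, mm) -2.95 leg lateral rel spindle (tool y, mm) -0.31 
top 210 sp [210.13 201.45] 25.9 [533.  -17.1] leg lateral rel spindle (tool y, mm) -3.1 leg lateral rel spindle (tool y, mm) -0.46 
top 220 sp [210.15 201.47] 22.8 [532.9 -17.2] leg lateral rel spindle (tool y, mm) -3.17 leg lateral rel spindle (tool y, mm) -0.53
```

```bash
python3 - <<'E'
from h import *
import pickle
s,t=pickle.load(open("st3.pkl","rb")); a=np.radians(-13.6); uy=np.array([np.sin(a),-np.cos(a)])
g=cv2.cvtColor(s["frame"],cv2.COLOR_BGR2GRAY); print("side cols 283..297"); print(g[156:175,283:298])
h=cv2.cvtColor(t["frame"],cv2.COLOR_BGR2GRAY); print("top cols 203..216"); print(h[207:222,203:217])
A=np.array([.5313,-.017])
for r in range(160,173):
    seg=np.clip(g[r,284:291].astype(float)-60,0,None); k=seg.argmax(); w=seg[max(k-2,0):k+3]; c=284+max(k-2,0)+(w*np.arange(len(w))).sum()/w.sum()
    print(r,round(c,2),((onz(s,[[c,r]],.0873)[0,:2]-A)@uy*1000).round(2))
E
```

```text
side cols 283..297
[[ 49  74  74  63  74  91  42  26  76 100  62  44  69  69  49]
 [ 52  77  73  72 116 139  68  27  88 119  76  52  70  65  42]
 [ 37  61  63  86 152 175  86  50 128 163  98  53  62  51  26]
 [ 22  31  35  77 152 181  95  86 162 178  97  31  34  28  21]
 [ 17  14  19  65 146 178 106 132 183 147  65  13  12  21  18]
 [ 14  14  13  60 143 180 127 166 189 111  29  12  14  23  22]
 [ 15  17  13  59 139 177 130 167 185 102  21   9  15  20  21]
 [ 18  16  11  57 136 177 112 126 164 126  54   8  15  18  22]
 [ 15  14  16  51 135 178 102  81 148 169  93  14  13  19  18]
 [ 16  17   9  53 132 174 104  74 148 181  98  19  12  17  16]
 [ 17  17  15  50 128 175 117  99 152 146  72   9  16  15  19]
 [ 17  13  15  50 128 181 145 135 171 117  40   8  15  23  23]
 [ 23  13  17  51 121 172 145 131 169 131  64  25  17  25  28]
 [ 26  20  18  39 100 154 147 101 139 166 128  63  27  26  24]
 [ 26  19  15  33  93 164 180  97  88 153 167 115  51  27  27]
 [ 29  19  17  30  90 163 183  92  42 100 138 123  59  22  23]
 [ 26  22  15  22  62 125 149  75  19  42  71  69  37  18  24]
 [ 56  49 
[... 538 characters left out ...]
 189 191]
 [175 145 120 116 217 197 147 151 177 195 192 193 194 192]
 [165 134 109  95 192 175 109 105 170 201 201 197 197 176]
 [154 114  78  64 149 141  91  96 132 153 155 153 151 126]
 [136  96  68  55 100  96  78  79  83  84  83  81  83  76]
 [121  81  65  59  79 103  93  73  76  76  74  76  72  74]
 [101  70  65  67  81 114 117 112  92  77  78  77  73  77]
 [ 84  68  77  71  70 110 132 114  87  99 110 111 110 105]
 [ 78  74  80  67  68 111 132 101  73 110 133 126 129 125]]
160 288.29 -3.2
161 288.52 -3.82
162 288.55 -3.69
163 288.35 -2.71
164 288.04 -1.33
165 288.0 -0.97
166 288.24 -1.62
167 288.48 -2.26
168 288.5 -2.12
169 288.49 -1.85
170 288.55 -1.82
171 288.55 -1.58
172 288.68 -1.85
```

{"name": "carry_out", "arguments": {
  "commands": [
    [[0, 0, 0], [0, 0.037, 0.033], 15],
    [[0, 0, 0], [0.1, 0, 0], 15],
    [[0, 0, 0], [0.05, 0, 0], 15],
    [[0, 0, 0], [0, 0, 0], 15],
    [[0, 0, 0], [0, 0, 0], 15]
  ]
}}

```text
time_s: 24.88
tool_pos: [0.4485, 0.0119, 0.0648]
eef_rot: [-0.0, 0.993, -0.118, -0.0]
wrist_force: [0.1, 0.3, -1.4]
opening: 0.022
grasp_force: 30.0
```

```bash
cat >> h.py <<'E'
def rel(ref=(533,-15.5)):
    "TCP in tool axes relative to spindle (along, across), force in tool axes"
    s=robot.sense(); q=s["eef_rot"]; M=R.from_quat([q[1],q[2],q[3],q[0]]); p=np.array(s["tool_pos"])*1000
    d=M.inv().apply(p-[*ref,0]); print("t",round(s["time_s"],2),"along,across",d[:2].round(2),"z",p[2].round(2),"Ftool",M.inv().apply(s["wrist_force"]).round(1),"yaw",M.as_euler("zyx",degrees=True).round(2))
E
python3 -c "
from h import *
rel()"
```

```text
t 24.88 along,across [-88.58  -6.79] z 64.82 Ftool [-0.  -0.3  1.4] yaw [ 1.356e+01 -1.000e-02 -1.800e+02]
```

{"name": "carry_out", "arguments": {
  "commands": [
    [[0, 0, 0], [0.03, 0, -0.01], 15],
    [[0, 0, 0], [0.03, 0, 0], 15],
    [[0, 0, 0], [0.03, 0, 0], 15],
    [[0, 0, 0], [0, 0, 0], 15]
  ]
}}

```text
time_s: 25.38
tool_pos: [0.4521, 0.011, 0.0653]
eef_rot: [-0.0, 0.993, -0.118, -0.0]
wrist_force: [-0.5, 0.8, 0.2]
opening: 0.0218
grasp_force: 30.0
```

{"name": "carry_out", "arguments": {
  "commands": [
    [[0, 0, 0], [0.03, 0, 0], 15],
    [[0, 0, 0], [0.02, 0, 0], 15],
    [[0, 0, 0], [0, 0, 0], 15]
  ]
}}

```text
time_s: 25.75
tool_pos: [0.4541, 0.0105, 0.0653]
eef_rot: [-0.0, 0.993, -0.118, 0.0]
wrist_force: [1.1, 0.5, -0.9]
opening: 0.0219
grasp_force: 30.0
```

```bash
python3 -c "
from h import *
rel()"
```

```text
t 25.75 along,across [-82.85  -6.79] z 65.3 Ftool [ 0.9 -0.8  0.9] yaw [  13.57    0.   -180.  ]
```

{"name": "carry_out", "arguments": {
  "commands": [
    [[0, 0, 0], [0.03, 0, 0], 15],
    [[0, 0, 0], [0.02, 0, 0], 15],
    [[0, 0, 0], [0, 0, 0], 15]
  ]
}}

```text
time_s: 26.12
tool_pos: [0.456, 0.01, 0.0653]
eef_rot: [-0.0, 0.993, -0.118, 0.0]
wrist_force: [-1.0, -0.6, -0.5]
opening: 0.0218
grasp_force: 30.0
```

{"name": "carry_out", "arguments": {
  "commands": [
    [[0, 0, 0], [0.03, 0, 0], 15],
    [[0, 0, 0], [0.02, 0, 0], 15],
    [[0, 0, 0], [0, 0, 0], 15]
  ]
}}

```text
time_s: 26.5
tool_pos: [0.458, 0.0096, 0.0653]
eef_rot: [-0.0, 0.993, -0.118, 0.0]
wrist_force: [0.6, -0.3, -1.0]
opening: 0.0216
grasp_force: 30.0
```

{"name": "carry_out", "arguments": {
  "commands": [
    [[0, 0, 0], [0.03, 0, 0], 15],
    [[0, 0, 0], [0.03, 0, 0], 15],
    [[0, 0, 0], [0, 0, 0], 15]
  ]
}}

```text
time_s: 26.88
tool_pos: [0.4603, 0.009, 0.0653]
eef_rot: [-0.0, 0.993, -0.118, 0.0]
wrist_force: [0.1, -0.2, -1.0]
opening: 0.0218
grasp_force: 30.0
```

{"name": "carry_out", "arguments": {
  "commands": [
    [[0, 0, 0], [0.04, 0, 0], 15],
    [[0, 0, 0], [0.04, 0, 0], 15],
    [[0, 0, 0], [0, 0, 0], 15]
  ]
}}

```text
time_s: 27.25
tool_pos: [0.4635, 0.0083, 0.0653]
eef_rot: [0.0, 0.993, -0.118, 0.0]
wrist_force: [-0.8, -0.1, -1.0]
opening: 0.0215
grasp_force: 30.0
```

```bash
python3 -c "
from h import *
rel()"
```

```text
t 27.25 along,across [-73.17  -6.79] z 65.3 Ftool [-0.8  0.3  1. ] yaw [ 13.56   0.   180.  ]
```

No force with the tip at the spindle's axis, so the leg is in the hole. Continuing.

{"name": "carry_out", "arguments": {
  "commands": [
    [[0, 0, 0], [0.05, 0, 0], 15],
    [[0, 0, 0], [0.05, 0, 0], 15],
    [[0, 0, 0], [0.05, 0, 0], 15],
    [[0, 0, 0], [0, 0, 0], 15]
  ]
}}

```text
time_s: 27.75
tool_pos: [0.4693, 0.0069, 0.0653]
eef_rot: [-0.0, 0.993, -0.118, -0.0]
wrist_force: [-0.2, -0.6, -0.8]
opening: 0.0216
grasp_force: 30.0
```

{"name": "carry_out", "arguments": {
  "commands": [
    [[0, 0, 0], [0.04, 0, 0], 15],
    [[0, 0, 0], [0.04, 0, 0], 15],
    [[0, 0, 0], [0, 0, 0], 15]
  ]
}}

```text
time_s: 28.12
tool_pos: [0.4718, 0.0064, 0.065]
eef_rot: [-0.0, 0.993, -0.118, -0.001]
wrist_force: [-1.0, 1.5, -0.7]
opening: 0.0216
grasp_force: 30.0
```

```bash
python3 -c "
from h import *
rel()"
```

```text
t 28.12 along,across [-64.73  -6.95] z 64.95 Ftool [-1.3 -1.2  0.7] yaw [ 1.3560e+01 -7.0000e-02 -1.7997e+02]
```

{"name": "carry_out", "arguments": {
  "commands": [
    [[0, 0, 0], [0.04, 0, 0], 15],
    [[0, 0, 0], [0.04, 0, 0], 15],
    [[0, 0, 0], [0, 0, 0], 15]
  ]
}}

```text
time_s: 28.5
tool_pos: [0.4747, 0.0058, 0.0648]
eef_rot: [-0.0, 0.993, -0.118, -0.001]
wrist_force: [-5.3, 3.1, -1.9]
opening: 0.0218
grasp_force: 30.0
```

{"name": "carry_out", "arguments": {
  "commands": [
    [[0, 0, 0], [0.04, 0, 0], 15],
    [[0, 0, 0], [0.03, 0, 0], 15],
    [[0, 0, 0], [0, 0, 0], 15]
  ]
}}

```text
time_s: 28.88
tool_pos: [0.478, 0.0051, 0.0651]
eef_rot: [-0.0, 0.993, -0.118, -0.0]
wrist_force: [-3.0, 3.8, -1.2]
opening: 0.0215
grasp_force: 30.0
```

```bash
python3 -c "
from h import *
rel()"
```

```text
t 28.88 along,across [-58.35  -7.19] z 65.08 Ftool [-3.8 -3.   1.2] yaw [ 1.3560e+01 -2.0000e-02 -1.7996e+02]
```

{"name": "carry_out", "arguments": {
  "commands": [
    [[0, 0, 0], [0.04, 0, 0], 15],
    [[0, 0, 0], [0.04, 0, 0], 15],
    [[0, 0, 0], [0, 0, 0], 15]
  ]
}}

```text
time_s: 29.25
tool_pos: [0.4822, 0.0041, 0.0656]
eef_rot: [-0.0, 0.993, -0.118, 0.001]
wrist_force: [-1.2, 3.9, -2.0]
opening: 0.0216
grasp_force: 30.0
```

{"name": "carry_out", "arguments": {
  "commands": [
    [[0, 0, 0], [0.04, 0, 0], 15],
    [[0, 0, 0], [0.04, 0, 0], 15],
    [[0, 0, 0], [0, 0, 0], 15]
  ]
}}

```text
time_s: 29.62
tool_pos: [0.485, 0.0033, 0.0655]
eef_rot: [-0.0, 0.993, -0.118, 0.001]
wrist_force: [0.0, 3.9, -1.4]
opening: 0.0218
grasp_force: 30.0
```

```bash
python3 -c "
from h import *
rel()"
```

```text
t 29.62 along,across [-51.03  -7.06] z 65.49 Ftool [-0.9 -3.8  1.4] yaw [ 1.3560e+01  8.0000e-02 -1.7999e+02]
```

The knee is over the widest part. Now in to the stop.

{"name": "carry_out", "arguments": {
  "commands": [
    [[0, 0, 0], [0.04, 0, 0], 15],
    [[0, 0, 0], [0.04, 0, 0], 15],
    [[0, 0, 0], [0.04, 0, 0], 15],
    [[0, 0, 0], [0, 0, 0], 15]
  ]
}}

```text
time_s: 30.12
tool_pos: [0.4902, 0.0018, 0.0658]
eef_rot: [0.0, 0.993, -0.118, 0.001]
wrist_force: [3.0, 3.9, -2.1]
opening: 0.0219
grasp_force: 30.0
```

{"name": "carry_out", "arguments": {
  "commands": [
    [[0, 0, 0], [0.04, 0, 0], 15],
    [[0, 0, 0], [0.03, 0, 0], 15],
    [[0, 0, 0], [0, 0, 0], 15]
  ]
}}

```text
time_s: 30.5
tool_pos: [0.4921, 0.0013, 0.0654]
eef_rot: [0.0, 0.993, -0.118, 0.0]
wrist_force: [0.7, 4.5, -1.1]
opening: 0.0221
grasp_force: 30.0
```

{"name": "carry_out", "arguments": {
  "commands": [
    [[0, 0, 0], [0.03, 0, 0], 15],
    [[0, 0, 0], [0.02, 0, 0], 15],
    [[0, 0, 0], [0, 0, 0], 15]
  ]
}}

```text
time_s: 30.88
tool_pos: [0.4937, 0.0009, 0.0653]
eef_rot: [-0.0, 0.993, -0.118, 0.0]
wrist_force: [0.5, 4.9, -0.4]
opening: 0.0218
grasp_force: 30.0
```

```bash
python3 -c "
from h import *
rel()"
```

```text
t 30.88 along,across [-42.01  -6.78] z 65.26 Ftool [-0.6 -4.9  0.4] yaw [1.356e+01 1.000e-02 1.800e+02]
```

Still free along the leg. Feeling for the throat stop in 1 mm steps.

{"name": "carry_out", "arguments": {
  "commands": [
    [[0, 0, 0], [0.03, 0, 0], 15],
    [[0, 0, 0], [0, 0, 0], 15]
  ]
}}

```text
time_s: 31.12
tool_pos: [0.4948, 0.0007, 0.0652]
eef_rot: [-0.0, 0.993, -0.118, -0.0]
wrist_force: [0.7, 4.9, -1.0]
opening: 0.0217
grasp_force: 30.0
```

{"name": "carry_out", "arguments": {
  "commands": [
    [[0, 0, 0], [0.03, 0, 0], 15],
    [[0, 0, 0], [0, 0, 0], 15]
  ]
}}

```text
time_s: 31.38
tool_pos: [0.4955, 0.0006, 0.065]
eef_rot: [-0.0, 0.993, -0.118, -0.001]
wrist_force: [-2.2, 5.6, -0.5]
opening: 0.0218
grasp_force: 30.0
```

{"name": "carry_out", "arguments": {
  "commands": [
    [[0, 0, 0], [0.03, 0, 0], 15],
    [[0, 0, 0], [0, 0, 0], 15]
  ]
}}

```text
time_s: 31.62
tool_pos: [0.496, 0.0006, 0.0648]
eef_rot: [-0.0, 0.993, -0.118, -0.001]
wrist_force: [-3.3, 5.9, -0.4]
opening: 0.0218
grasp_force: 30.0
```

```bash
python3 -c "
from h import *
rel()"
```

```text
t 31.62 along,across [-39.96  -7.03] z 64.79 Ftool [-4.6 -5.   0.4] yaw [ 1.3560e+01 -1.6000e-01 -1.7994e+02]
```

{"name": "carry_out", "arguments": {
  "commands": [
    [[0, 0, 0], [0.03, 0, 0], 15],
    [[0, 0, 0], [0, 0, 0], 15]
  ]
}}

```text
time_s: 31.88
tool_pos: [0.4964, 0.0007, 0.0645]
eef_rot: [-0.001, 0.993, -0.118, -0.002]
wrist_force: [-5.1, 7.1, 1.6]
opening: 0.022
grasp_force: 30.0
```

{"name": "carry_out", "arguments": {
  "commands": [
    [[0, 0, 0], [0.02, 0, 0], 15],
    [[0, 0, 0], [0, 0, 0], 15]
  ]
}}

```text
time_s: 32.12
tool_pos: [0.4965, 0.0007, 0.0643]
eef_rot: [-0.001, 0.993, -0.118, -0.003]
wrist_force: [-7.4, 6.9, 2.0]
opening: 0.0218
grasp_force: 30.0
```

```bash
python3 -c "
from h import *
rel()"
```

```text
t 32.12 along,across [-39.68  -7.28] z 64.28 Ftool [-8.8 -5.  -2. ] yaw [  13.55   -0.35 -179.88]
```

The hard stop is reached with 9 N. Letting go and withdrawing upwards.

{"name": "carry_out", "arguments": {
  "commands": [
    [[0, 0, 0], [-0.02, 0, 0], 22],
    [[0, 0, 0], [0, 0, 0], 32],
    [[0, 0, 0], [0, 0, 0], 45],
    [[0, 0, 0], [0, 0, 0], 45],
    [[0, 0, 0], [0, 0, -0.2], 45],
    [[0, 0, 0], [0, 0, -0.6], 45],
    [[0, 0, 0], [0, 0, -0.8], 45],
    [[0, 0, 0], [-0.5, 0, -0.5], 45],
    [[0, 0, 0], [-0.8, 0, 0], 45],
    [[0, 0, 0], [-0.8, 0, 0], 45],
    [[0, 0, 0], [-0.5, 0, 0], 45],
    [[0, 0, 0], [0, 0, 0], 45]
  ]
}}

```text
time_s: 33.62
tool_pos: [0.3971, 0.0243, 0.1499]
eef_rot: [0.0, 0.993, -0.118, 0.001]
wrist_force: [-0.1, 0.7, 0.5]
opening: 0.0446
grasp_force: 0.0
```

```bash
python3 - <<'E'
from h import *
import pickle
rel()
s=robot.snapshot("side"); a=np.radians(-13.6); ux=np.array([np.cos(a),np.sin(a),0]);uy=np.array([np.sin(a),-np.cos(a),0])
S=np.array([.533,-.0172,.086]); 
names=["bow end","grip wire L","grip wire R","leg tip","knee"]; P=[S+x*ux+y*uy for x,y in ((-.0605,-.0085),(-.039,-.017),(-.039,0),(.034,0),(.013,-.0085))]
pp=proj(s,P); print(dict(zip(names,pp.round(1).tolist())))
g=cv2.cvtColor(s["frame"],cv2.COLOR_BGR2GRAY); print(g[162:206:1,282:300])
E
```

```text
t 33.62 along,across [-141.23   -6.82] z 149.86 Ftool [-0.2 -0.7 -0.5] yaw [1.3550e+01 9.0000e-02 1.7997e+02]
{'bow end': [290.0, 164.2], 'grip wire L': [292.7, 169.2], 'grip wire R': [288.0, 169.2], 'leg tip': [289.1, 186.9], 'knee': [291.2, 181.7]}
[[ 30  29  27  26  27  26  26  21  20  23  22  22  28  28  26  30  25  26]
 [ 25  29  27  25  23  24  33  41  43  35  25  21  27  28  26  26  27  28]
 [ 27  26  24  23  28  55  96 123 126 109  78  39  24  25  28  24  27  28]
 [ 26  27  26  24  45 110 171 188 192 183 150  77  29  22  27  28  29  25]
 [ 24  27  26  27  64 139 181 142 124 153 172 116  46  24  25  29  27  27]
 [ 26  26  26  26  68 143 177  95  54 120 178 152  71  21  26  25  29  28]
 [ 27  27  24  26  64 140 179  94  30  99 174 187 100  21  22  27  25  27]
 [ 30  30  25  20  59 137 177 100  28  81 161 190 103  22  28  28  27  24]
 [ 25  26  27  22  56 133 178 108  30  65 145 182  99  20  23  27  29  26]
 [ 25  27  25  23  48 126 175 123  41  61 142 180 100  21  21  29  26  26]
 [ 25  24  23  18  48 121 181 145  65  85 158 175  92  23  22  23  27  24]
 [ 56  56  48  40  59 12
[... 1751 characters left out ...]
103 104 104 103 103 104]
 [104 103 101  99  92  90  97  98  98 100 102 103 103 104 102 103 101 102]
 [107 105 105 106  99 101 105 102 104 102 103 101 102 103 103 104 112 118]
 [106 105 106 106 105 106 104 103 104 103 102 102 104 104 106 122 153 168]
 [106 107 107 106 105 106 105 103 103 103 104 102 102 102 112 140 180 204]
 [107 103 107 105 105 104 105 105 104 102 103 104 104 104 106 128 160 183]
 [107 107 110 108 105 106 108 104 104 105 105 103 105 104 104 116 138 154]
 [ 98  99 101 101 101 101 101  99  99  99 100  99  99  99  98 101 109 114]
 [ 62  62  65  64  63  62  63  62  61  62  60  60  64  61  60  60  61  64]
 [ 29  31  31  33  33  31  31  28  30  31  27  32  30  27  31  29  29  30]]
```

The side image matches the home prediction. The bow end is at row 164 (predicted 164.2), the leg tip shows beyond the shank at about row 186 (predicted 186.9), and the weight is seated. Handing in.

```bash
python3 -c "
from h import *
print(robot.sign_off())"
```

```text
the job is handed in; nothing more can be done
None
```

The weight is on the stack, hub up; the clip was pushed through the cross hole to its stop (about 9 N measured at the wrist) and let go. The last camera image agrees with both, and I handed the job in at about 34 s; no verdict came back.

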